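# Stand the volumetric flasks in their cork rings

### The arm

A 6-joint arm with a two-finger parallel gripper is mounted at the origin on a cart in front of the work surface, level with it; the furniture and walls round the work are solid. World frame = base frame: x ahead of the robot, y to its left, z up, the work surface at z = 0. Lengths are in m, angles in rad, forces in N, time in s.
With the tool pointing down it reaches from about 0.375 to 0.975 m from the base axis. Payload 3.8 kg.
Tool frame: the origin (TCP) lies at the very end of the fingers, on their centre line; the grasp point (between the pads) lies 19 mm behind it (bot.grip_depth is the distance from the TCP to the grasp point, in m); z points along the fingers, y is the direction in which the jaws open and shut (so a half turn about z gives the same grasp; the last joint's range is limited). The gripper opens to 85 mm and grips with 20 to 120 N. Pads are 22 mm wide; open, the fingers measure 114 mm over their backs; the gripper's body (76 mm by 85 mm) begins 54 mm behind the grasp point. The pads swing forward as they close: fully open they stand 13 mm farther back than shut.
Start: joints at [-1.144, 0.264, 1.604, -0, 1.274, -0.037], TCP at [0.302, -0.604, 0.231] pointing down, gripper open.
Joint ranges: [-2.63, 2.63], [-0.94, 2.18], [0.31, 2.57], [-1.31, 4.45], [0, 2.66], [-2.55, 2.55]. Speed limits (rad/s): [2.57, 2.57, 3.14, 3.14, 3.14, 3.14].

### API

Orientations are given as a rotation vector (axis times angle).
In Python, from workcell import bot, cams, job gives the robot as it stands.
- The arm moves only by the tool apply_moves, never from a script. Its argument "targets" is a list of rows, each an object of numbers: "dx", "dy", "dz": the shift along the tool's x, y, z in units of 30 mm (1.0 is 30 mm); "wx", "wy", "wz": the turn, a rotation vector about the tool's x, y, z in units of 6 degrees (1.0 is 6 degrees); "jaw": the opening, from 0 (shut) to 1 (fully open). In form: [{"dx": .., "dy": .., "dz": .., "wx": .., "wy": .., "wz": .., "jaw": ..}, ...]. A call has 1 to 5 rows; each row shifts and turns the commanded pose from where the row before left it, along the tool's axes as they then stand; what a row does not reach is not made up. A row lasts 1/10 s, in which the tool goes at most 50 mm and 8.59 degrees, less where a joint would pass 70% of its speed; a pose out of reach is approached as far as the arm can. A call is refused whole if a number of a shift passes 1 or a number of a turn 1, either way. A call with a gripper value outside its range is refused whole. The fingers move at their own pace and stop on an object; "newtons" is the grip in N (left out, the last holds). Time passes only in rows, so rows that do not move let the fingers close. It gives the time, the measured TCP pose, the force and the opening at its end, in the units of the state.
- bot.read_state(): the state, without advancing time (a new reading comes with each control period).
- cams.read_camera(name): name is "side" or "top" or "wrist"; returns a dict with "color" (420x560x3 uint8, red, green, blue), "range_z" (420x560 float32, m along the optical axis (not along the pixel's ray), 0 where there is no reading), "fx", "fy", "cx", "cy" (pixels), "eye" and "rotation" of the camera in the world; the wrist camera has in their place "T_tool_cam" (4x4, takes a point from camera to tool coordinates, whose origin is the TCP and whose axes are the flange's). Camera axes: x right, y down, z forward; pixel columns grow to the right and rows downward; lengths in m; the calibration is good to about 2 mm. A picture is of the moment at which its call begins: read the wrist's pose just before it.
- job.finish_job(): hands the job in, once; it reports no verdict.
The state is a dict: "time": time; "q": joint angles; "joint_vel": joint speeds; "joint_torque": joint torques, N m; "tool_pos": TCP position; "tcp_rot": TCP orientation; "wrist_force": force on the tool from outside, world axes, zero at the start; "torque": the same for the moment, N m; "width": opening from 0.0 (shut) to 1.0 (fully open).
Only numpy, scipy, OpenCV 4.12 (cv2) and the standard library are available. Lean on these libraries where they do the work, as an engineer would, in place of code of your own. Each camera call takes 0.05 s, during which the arm holds its last target.

### The job

Stand each of the four glass volumetric flasks (two small, one medium, one large) upright inside the cork ring of its size, base on the bench: the large flask in the largest ring, the medium one in the middle-sized ring, and one small flask in each of the two smallest rings. Set each down gently, do not drop it or tip it over, and leave the two black-capped sample bottles where they stand.

Things in the scene. Friction and masses are not known exactly. Their poses are not given: they have to be found in the camera images.
- flask_small_1: Small volumetric flask, 124 mm tall: round clear-glass bulb 41 mm wide below (flat foot), thin straight upright neck 11 mm wide, teal stopper on top. Loose, stands upright. Origin: centre of its underside; z up the neck. Grasp the neck, anywhere 75 to 110 mm above its underside. Belongs in either small ring.
- flask_small_2: Small volumetric flask, 124 mm tall: round clear-glass bulb 41 mm wide below (flat foot), thin straight upright neck 11 mm wide, teal stopper on top. Loose, stands upright. Origin: centre of its underside; z up the neck. Grasp the neck, anywhere 75 to 110 mm above its underside. Belongs in either small ring. Same as the other small flask.
- flask_medium: Medium volumetric flask, 150 mm tall: round clear-glass bulb 49 mm wide below (flat foot), thin straight upright neck 14 mm wide, teal stopper on top. Loose, stands upright. Origin: centre of its underside; z up the neck. Grasp the neck, anywhere 90 to 135 mm above its underside. Belongs in the medium ring.
- flask_large: Large volumetric flask, 187 mm tall: round clear-glass bulb 62 mm wide below (flat foot), thin straight upright neck 17 mm wide, teal stopper on top. Loose, stands upright. Origin: centre of its underside; z up the neck. Grasp the neck, anywhere 110 to 170 mm above its underside. Belongs in the large ring.
- ring_small_1: Small flat cork ring lying on the bench, outside diameter 78 mm, straight open bore 56 mm across, 15 mm high; it is fixed. The bench shows through the bore. Origin: centre of the bore, at bench level; z up.
- ring_small_2: Small flat cork ring lying on the bench, outside diameter 78 mm, straight open bore 56 mm across, 15 mm high; it is fixed. The bench shows through the bore. Origin: centre of the bore, at bench level; z up.
- ring_medium: Medium flat cork ring lying on the bench, outside diameter 98 mm, straight open bore 66 mm across, 15 mm high; it is fixed. The bench shows through the bore. Origin: centre of the bore, at bench level; z up.
- ring_large: Large flat cork ring lying on the bench, outside diameter 124 mm, straight open bore 80 mm across, 15 mm high; it is fixed. The bench shows through the bore. Origin: centre of the bore, at bench level; z up.
- sample_a: Translucent white sample bottle with black screw cap, 37 mm wide, 81 mm tall, loose, standing among the flasks; not part of the job, to be left where it is. Origin: centre of its underside.
- sample_b: Translucent white sample bottle with black screw cap, 37 mm wide, 81 mm tall, loose, standing among the flasks; not part of the job, to be left where it is. Origin: centre of its underside.
Not all that is in view belongs to the job. Leave any blue or red look-alike of the flask_large alone.

How it is judged:
By the outcome, as a careful person would: the job done as asked, in the order asked, and still so for the second after the job is handed in, with the robot touching nothing.
It also fails if it takes over 109 s, if anything falls off the work surface, if the arm or the gripper's body presses on something with over 40 N, if the wrist force passes 120 N, or if a joint passes its speed limit or range.

## Working session

There is one attempt and no reset: what is moved stays moved. The work goes in short steps, Python scripts to look and compute and a tool call to move; the robot and the scene stay as the last step left them, time stands still between calls to the robot, and variables do not carry over. Pictures are saved under pics/ and viewed, and the job is handed in when it is done.

Besides the shell and the picture viewer there is one more tool, called in YAML: its name, and indented under it one key for each argument. apply_moves: Moves the arm, as the interface text tells. Its arguments: {"type":"object","properties":{"targets":{"type":"array"},"newtons":{"type":"number"}},"required":["targets"]}

```bash
mkdir -p pics; ls; python3 - <<'E'
from workcell import bot,cams,job
import cv2,pickle
print(bot.read_state(), bot.grip_depth)
d={}
for n in ["top","side"]:
    c=cams.read_camera(n); d[n]=c
    cv2.imwrite(f"pics/{n}0.png",cv2.resize(c["color"][:,:,::-1],(800,600),interpolation=cv2.INTER_CUBIC))
    print(n,c["fx"],c["cx"],c["cy"],c["eye"],c["rotation"])
pickle.dump(d,open("d0.pkl","wb"))
E
```

```text
pics
{'time': 0.0, 'q': array([-1.14392134e+00,  2.64761270e-01,  1.60536966e+00, -3.14708060e-05,
        1.27366825e+00, -3.69178024e-02]), 'joint_vel': array([-0.00093104, -0.00039552, -0.00086566,  0.00042228,  0.00108276,
        0.00182746]), 'joint_torque': array([-2.71282719e-03, -5.15113592e+01, -3.67312503e+01, -3.02959470e-04,
        1.29491184e-02,  9.79857816e-06]), 'tool_pos': array([ 0.3016375 , -0.60305121,  0.22995888]), 'tcp_rot': array([-3.05539496e+00, -7.21529980e-01,  7.17386173e-04]), 'wrist_force': array([-0.03134355,  0.16335792, -0.14477228]), 'torque': array([-0.00450667,  0.03113789,  0.01011522]), 'width': 1.002785768907834} 0.0187
top 479.5591862923945 273.2206355526939 210.73542661088723 [ 0.27503152 -0.07475191  1.49905371] [-2.13457611  2.11559152 -0.18331842]
side 485.58028224088946 284.50202568308737 217.98839503201998 [0.28507628 0.94783277 0.85345303] [-0.34010601  2.69452139 -1.32093595]
```

View pics/top0.png

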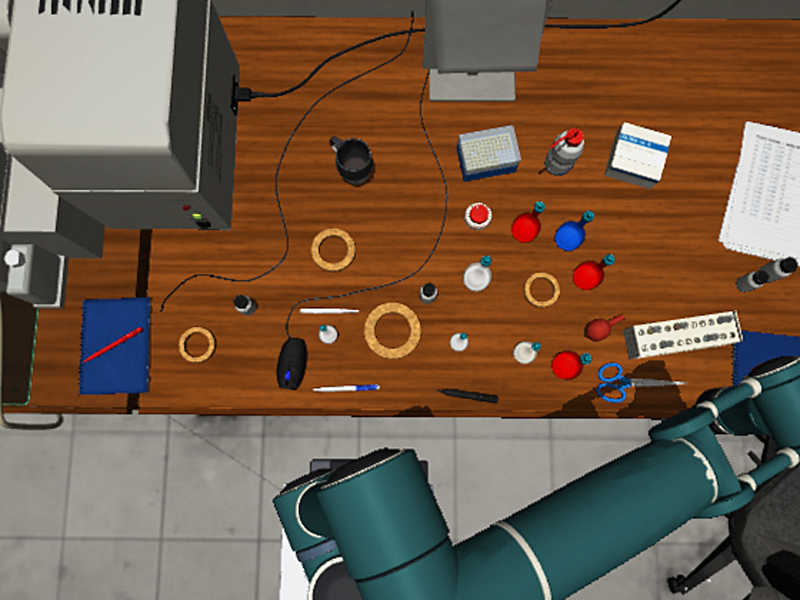

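View pics/side0.png

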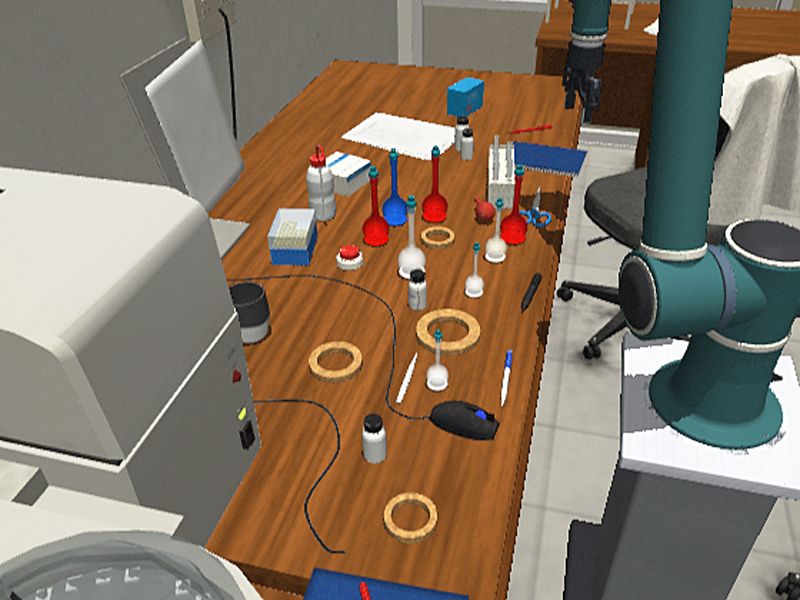

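```bash
cat > h.py <<'E'
import numpy as np,pickle,cv2
from scipy.spatial.transform import Rotation as R
def ray(c,u,v):
    d=R.from_rotvec(c["rotation"]).as_matrix() if np.size(c["rotation"])==3 else np.array(c["rotation"])
    return d@np.array([(u-c["cx"])/c["fx"],(v-c["cy"])/c["fy"],1.0])
def at_z(c,u,v,z):
    r=ray(c,u,v); e=np.array(c["eye"]); return e+r*(z-e[2])/r[2]
def depth_pts(c):
    vv,uu=np.mgrid[0:420,0:560]; z=c["range_z"]
    p=np.stack([(uu-c["cx"])/c["fx"]*z,(vv-c["cy"])/c["fy"]*z,z],-1)
    M=R.from_rotvec(c["rotation"]).as_matrix()
    return p@M.T+np.array(c["eye"])
E
python3 - <<'E'
from h import *
d=pickle.load(open("d0.pkl","rb")); c=d["top"]
im=c["color"][130:290,110:450][:,:,::-1]
a=cv2.resize(im[:, :170],None,fx=4.7,fy=3.7*1.27,interpolation=cv2.INTER_CUBIC)
b=cv2.resize(im[:,170:],None,fx=4.7,fy=3.7*1.27,interpolation=cv2.INTER_CUBIC)
a=cv2.resize(im[0:125,:170],None,fx=4.7,fy=4.7,interpolation=cv2.INTER_CUBIC);b=cv2.resize(im[0:125,170:],None,fx=4.7,fy=4.7,interpolation=cv2.INTER_CUBIC)
cv2.imwrite("pics/cl.png",a);cv2.imwrite("pics/cr.png",b)
# teal blobs, cork blobs
hsv=cv2.cvtColor(c["color"],cv2.COLOR_RGB2HSV)
P=depth_pts(c)
m=cv2.inRange(hsv,(80,90,50),(98,255,255)); m[290:]=0
n,l,s,ce=cv2.connectedComponentsWithStats(m)
for i in range(1,n):
    if s[i,4]>5: print("teal",ce[i].round(1),s[i],"z max",np.percentile(P[...,2][l==i],[50,90]).round(3),np.median(P[l==i],0).round(3))
m=cv2.inRange(hsv,(10,60,165),(25,190,255)); m[290:]=0
n,l,s,ce=cv2.connectedComponentsWithStats(m)
for i in range(1,n):
    if s[i,4]>100:
        q=P[l==i]; ys,xs=np.where(l==i); (cx,cy),(w,h),ang=cv2.fitEllipse(cv2.findContours((l==i).astype(np.uint8),0,1)[0][0])
        print("cork",ce[i].round(1),s[i],np.median(q[:,2]).round(4),"ell",round(cx,1),round(cy,1),at_z(c,cx,cy,.015).round(4), "d mm",(w*1.49/479*1000), (h*1.49/479*1000))
E
```

```text
teal [377.1 144.3] [374 141   7   8  43] z max [0.179 0.186] [ 0.708 -0.361  0.179]
teal [411.6 150.9] [408 148   8   7  44] z max [0.178 0.189] [ 0.69  -0.458  0.178]
teal [340.  182.3] [336 179   8   8  44] z max [0.18  0.188] [ 0.595 -0.252  0.18 ]
teal [426.  181.2] [422 178   8   8  42] z max [0.178 0.187] [ 0.6   -0.496  0.178]
teal [225.9 229.5] [224 228   5   4  15] z max [0.119 0.127] [0.467 0.072 0.119]
teal [324.  234.9] [322 233   5   5  20] z max [0.117 0.12 ] [ 0.454 -0.212  0.117]
teal [374.9 242.1] [372 240   6   6  27] z max [0.145 0.152] [ 0.432 -0.354  0.145]
teal [409.7 250.7] [406 247   8   8  47] z max [0.178 0.187] [ 0.404 -0.441  0.178]
teal [546.1 263.3] [531 254  29  19 228] z max [0.618 0.622] [ 0.341 -0.568  0.618]
teal [548.2 278.8] [533 264  27  26 502] z max [0.61  0.617] [ 0.313 -0.573  0.61 ]
teal [512.8 278. ] [498 269  29  20 254] z max [0.612 0.62 ] [ 0.314 -0.507  0.612]
teal [495.3 288.5] [492 287   7   3  12] z max [0.66  0.664] [ 0.293 -0.453  0.66 ]
cork [232.5 174. ] [218 160  30  29 366] 0.0157 ell 232.7 174.0 [0.6608 0.0665 0.015 ] d mm 88.61102902565719 91.48505869887317
cork [379.2 202.2] [367 191  25  24 203] 0.015 ell 379.2 202.1 [ 0.573  -0.3975  0.015 ] d mm 69.9482554234642 73.64105726333649
cork [274.4 230.9] [255 212  40  39 674] 0.0156 ell 274.3 230.8 [ 0.479  -0.0681  0.015 ] d mm 118.35909053029994 119.20467432456127
cork [137.2 240.7] [125 229  25  24 217] 0.0154 ell 137.1 240.7 [0.4444 0.359  0.015 ] d mm 71.56998214243846 75.50370297999372
```

View pics/cl.png

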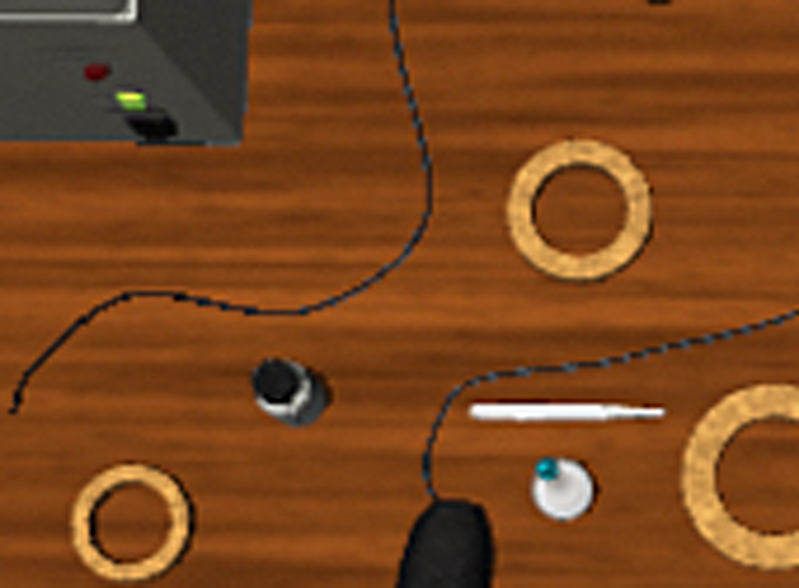

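View pics/cr.png

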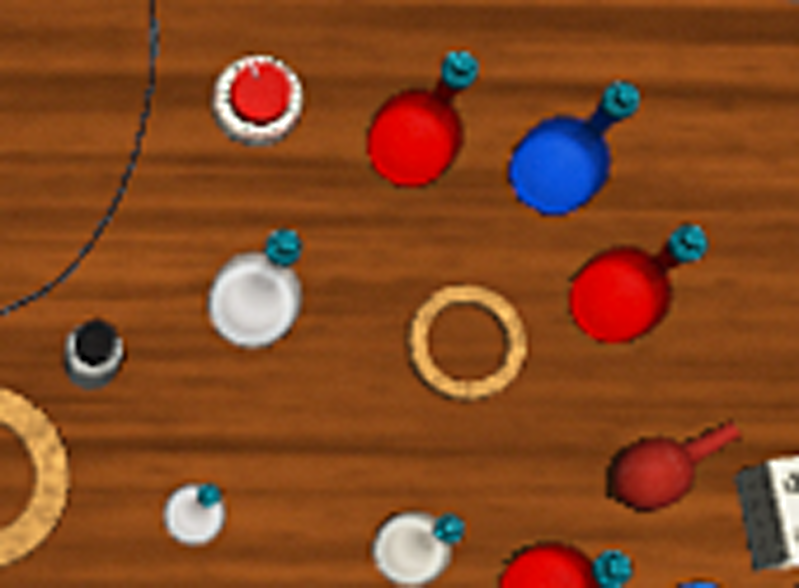

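```bash
python3 - <<'E'
from h import *
d=pickle.load(open("d0.pkl","rb")); t=d["top"]; s=d["side"]
T={"L":(340,182.3,.178,.187),"S1":(225.9,229.5,.117,.124),"S2":(324,234.9,.117,.124),"M":(374.9,242.1,.143,.150)}
def proj(c,p):
    q=R.from_rotvec(c["rotation"]).as_matrix().T@(np.array(p)-c["eye"]); return c["fx"]*q[0]/q[2]+c["cx"],c["fy"]*q[1]/q[2]+c["cy"]
hsv=cv2.cvtColor(s["color"],cv2.COLOR_RGB2HSV)
m=cv2.inRange(hsv,(80,90,50),(98,255,255)); m[:,440:]=0
n,l,st,ce=cv2.connectedComponentsWithStats(m)
sc=[ce[i] for i in range(1,n) if st[i,4]>5]
for k,(u,v,z,h) in T.items():
    p=at_z(t,u,v,z); 
    uv=proj(s,p); near=min(sc,key=lambda q:np.hypot(*(q-uv)))
    ps=at_z(s,near[0],near[1],z-.002)
    print(k,p.round(4),"side proj",np.round(uv,1),near.round(1),"side pos",ps.round(4))
# bulbs: white low saturation in top
h2=cv2.cvtColor(t["color"],cv2.COLOR_RGB2HSV)
m=cv2.inRange(h2,(0,0,140),(180,45,255)); m[:125]=0;m[262:]=0
n,l,st,ce=cv2.connectedComponentsWithStats(m)
for i in range(1,n):
    if 80<st[i,4]<700: print(ce[i].round(1),st[i],[at_z(t,*ce[i],z)[:2].round(4) for z in (.02,.03)])
P=depth_pts(t)
for nm,(u,v) in {"sa":(245*.7,303*.7),"sb":(428*.7,291*.7)}.items():
    w=P[int(v)-10:int(v)+10,int(u)-10:int(u)+10].reshape(-1,3); w=w[w[:,2]>.07]; print(nm,w.mean(0).round(3),len(w))
# side red/medium ring check
hs=cv2.inRange(hsv,(10,60,150),(25,190,255)); n,l,st,ce=cv2.connectedComponentsWithStats(hs)
for i in range(1,n):
    if st[i,4]>150:
        (cx,cy),_,_=cv2.fitEllipse(cv2.findContours((l==i).astype(np.uint8),0,1)[0][0]); print("cork side",cx,cy,at_z(s,cx,cy,.012).round(4))
E
```

```text
L [ 0.5966 -0.2532  0.178 ] side proj [287.8 139.9] [287.5 141.6] side pos [ 0.596 -0.247  0.176]
S1 [0.4677 0.0725 0.117 ] side proj [306.5 233.2] [306.2 234.3] side pos [0.4678 0.0744 0.115 ]
S2 [ 0.4543 -0.2126  0.117 ] side proj [333.2 171.6] [333.  172.9] side pos [ 0.454  -0.2093  0.115 ]
M [ 0.4317 -0.3541  0.143 ] side proj [349.4 140.7] [349.  141.7] side pos [ 0.4323 -0.3515  0.141 ]
[ 12.1 187.9] [  3 171  19  34 433] [array([0.6083, 0.7646]), array([0.6061, 0.759 ])]
[ 39.7 199.7] [ 24 179  21  36 104] [array([0.5709, 0.6732]), array([0.5689, 0.6681])]
[333.5 193.6] [325 184  19  20 276] [array([ 0.5982, -0.2536]), array([ 0.596 , -0.2524])]
[228.4 217. ] [210 216  41   3 108] [array([0.5206, 0.076 ]), array([0.5189, 0.075 ])]
[229.6 234.2] [223 228  13  12 105] [array([0.4667, 0.071 ]), array([0.4654, 0.07  ])]
[320.6 239.5] [315 233  13  13 103] [array([ 0.4524, -0.2116]), array([ 0.4512, -0.2107])]
[366.8 246.6] [360 239  15  15 170] [array([ 0.4316, -0.3542]), array([ 0.4305, -0.3523])]
sa [0.522 0.243 0.118] 77
sb [ 0.546 -0.142  0.139] 73
cork side 206.5491180419922
[... 1333 characters left out ...]
 0.012 ]
cork side 340.98236083984375 266.082763671875 [0.3815 0.0532 0.012 ]
cork side 290.5970153808594 269.3721618652344 [0.5012 0.0955 0.012 ]
cork side 192.9224090576172 334.4424133300781 [0.6571 0.3437 0.012 ]
cork side 204.7456512451172 341.4943542480469 [0.6251 0.355  0.012 ]
cork side 264.7626647949219 341.8492126464844 [0.5005 0.3244 0.012 ]
cork side 226.13076782226562 316.9693603515625 [0.6042 0.2798 0.012 ]
cork side 292.8079833984375 342.7315368652344 [0.442 0.312 0.012]
cork side 324.30377197265625 355.65777587890625 [0.3708 0.3278 0.012 ]
cork side 248.92669677734375 357.18206787109375 [0.5211 0.3699 0.012 ]
cork side 206.2519989013672 380.4696044921875 [0.5861 0.4432 0.012 ]
```

```bash
python3 - <<'E'
from h import *
d=pickle.load(open("d0.pkl","rb")); t=d["top"]
P=depth_pts(t)
for (u,v) in [(169,210),(172,213),(300,203),(300,207)]:
    print(u,v,P[v-1:v+2,u-1:u+2].reshape(-1,3).round(3).tolist()[::4])
E
```

```text
169 210 [[0.534, 0.253, 0.08], [0.53, 0.249, 0.082], [0.527, 0.246, 0.082]]
172 213 [[0.524, 0.243, 0.082], [0.523, 0.242, 0.07], [0.522, 0.241, 0.061]]
300 203 [[0.558, -0.142, 0.082], [0.555, -0.145, 0.08], [0.552, -0.148, 0.08]]
300 207 [[0.546, -0.142, 0.081], [0.544, -0.145, 0.073], [0.544, -0.149, 0.058]]
```

apply_moves:
  targets:
    - {"wz": -1,"dz": -0.5,"jaw": 0.6}
    - {"wz": -1,"dz": -0.5,"jaw": 0.6}
    - {"wz": -1,"jaw": 0.6}
    - {"wz": -1,"jaw": 0.6}
    - {"wz": -1,"jaw": 0.6}
  newtons: 45

```text
invalid input at $.targets[0]: expected keys dx, dy, dz, wx, wy, wz, jaw
```

apply_moves:
  targets:
    - {"wz": -1,"jaw": 0.6}
    - {"wz": -1,"jaw": 0.6}
    - {"wz": -1,"jaw": 0.6}
    - {"wz": -1,"jaw": 0.6}
    - {"wz": -1,"jaw": 0.6}

```text
invalid input at $.targets[0]: expected keys dx, dy, dz, wx, wy, wz, jaw
```

apply_moves:
  targets:
    - {"wz": -0.57,"jaw": 0.6}
    - {"jaw": 0.6}

```text
invalid input at $.targets[0]: expected keys dx, dy, dz, wx, wy, wz, jaw
```

```bash
cat >> h.py <<'E'
def st(tx=None,ty=None,tz=None):
    from workcell import bot
    s=bot.read_state(); M=R.from_rotvec(s["tcp_rot"]).as_matrix()
    print("t",round(s["time"],2),"pos",np.round(s["tool_pos"],4),"x",M[:,0].round(3),"z",M[:,2].round(3),"w",round(s["width"],3),"F",np.round(s["wrist_force"],1),"q",np.round(s["q"],2))
    if tx is not None: print("units",(M.T@(np.array([tx,ty,tz])-s["tool_pos"])/.03).round(2))
    return s,M
E
python3 -c "
from h import *; st(0.5966,-0.2535,0.26)"
```

```text
t 0.1 pos [ 0.3017 -0.6031  0.2301] x [0.894 0.447 0.   ] z [-0.001  0.002 -1.   ] w 1.002 F [-0.7  0.3  0.1] q [-1.14  0.26  1.61  0.    1.27 -0.04]
units [14.   -6.03 -0.98]
```

apply_moves:
  targets:
    - {"dx": 0,"dy": 0,"dz": -0.5,"wx": 0,"wy": 0,"wz": -1,"jaw": 0.6}
    - {"dx": 0,"dy": 0,"dz": -0.5,"wx": 0,"wy": 0,"wz": -1,"jaw": 0.6}
    - {"dx": 0,"dy": 0,"dz": 0,"wx": 0,"wy": 0,"wz": -1,"jaw": 0.6}
    - {"dx": 0,"dy": 0,"dz": 0,"wx": 0,"wy": 0,"wz": -1,"jaw": 0.6}
    - {"dx": 0,"dy": 0,"dz": 0,"wx": 0,"wy": 0,"wz": -1,"jaw": 0.6}
  newtons: 45

```text
time: 0.6
tool_pos: [0.3018, -0.6034, 0.2607]
tcp_rot: [-2.762, -1.494, -0.0]
wrist_force: [0.2, 0.6, -0.3]
width: 0.601
```

apply_moves:
  targets:
    - {"dx": 0,"dy": 0,"dz": 0,"wx": 0,"wy": 0,"wz": -1,"jaw": 0.6}
    - {"dx": 0,"dy": 0,"dz": 0,"wx": 0,"wy": 0,"wz": -1,"jaw": 0.6}
    - {"dx": 0,"dy": 0,"dz": 0,"wx": 0,"wy": 0,"wz": -1,"jaw": 0.6}
    - {"dx": 0,"dy": 0,"dz": 0,"wx": 0,"wy": 0,"wz": -1,"jaw": 0.6}
    - {"dx": 0,"dy": 0,"dz": 0,"wx": 0,"wy": 0,"wz": -1,"jaw": 0.6}

```text
time: 1.1
tool_pos: [0.3018, -0.6033, 0.2604]
tcp_rot: [-2.281, -2.158, -0.001]
wrist_force: [0.4, -0.5, -0.7]
width: 0.599
```

apply_moves:
  targets:
    - {"dx": 0,"dy": 0,"dz": 0,"wx": 0,"wy": 0,"wz": -0.57,"jaw": 0.6}
    - {"dx": 0,"dy": 0,"dz": 0,"wx": 0,"wy": 0,"wz": 0,"jaw": 0.6}

```text
time: 1.3
tool_pos: [0.3018, -0.6033, 0.2605]
tcp_rot: [-2.221, -2.22, -0.001]
wrist_force: [-0.6, 0.1, -0.7]
width: 0.599
```

```bash
python3 -c "
from h import *; st(0.5966,-0.2535,0.26)"
```

```text
t 1.3 pos [ 0.3018 -0.6033  0.2605] x [0.    1.    0.001] z [-0.001  0.001 -1.   ] w 0.599 F [-0.6  0.1 -0.7] q [-1.14  0.25  1.57  0.    1.32 -1.14]
units [11.66  9.83  0.03]
```

apply_moves:
  targets:
    - {"dx": 1,"dy": 0.85,"dz": 0,"wx": 0,"wy": 0,"wz": 0,"jaw": 0.6}
    - {"dx": 1,"dy": 0.85,"dz": 0,"wx": 0,"wy": 0,"wz": 0,"jaw": 0.6}
    - {"dx": 1,"dy": 0.85,"dz": 0,"wx": 0,"wy": 0,"wz": 0,"jaw": 0.6}
    - {"dx": 1,"dy": 0.85,"dz": 0,"wx": 0,"wy": 0,"wz": 0,"jaw": 0.6}
    - {"dx": 1,"dy": 0.85,"dz": 0,"wx": 0,"wy": 0,"wz": 0,"jaw": 0.6}

```text
time: 1.8
tool_pos: [0.4301, -0.4523, 0.261]
tcp_rot: [-2.224, -2.219, -0.0]
wrist_force: [0.6, 0.3, -0.3]
width: 0.601
```

apply_moves:
  targets:
    - {"dx": 1,"dy": 0.85,"dz": 0,"wx": 0,"wy": 0,"wz": 0,"jaw": 0.6}
    - {"dx": 1,"dy": 0.85,"dz": 0,"wx": 0,"wy": 0,"wz": 0,"jaw": 0.6}
    - {"dx": 1,"dy": 0.85,"dz": 0,"wx": 0,"wy": 0,"wz": 0,"jaw": 0.6}
    - {"dx": 1,"dy": 0.85,"dz": 0,"wx": 0,"wy": 0,"wz": 0,"jaw": 0.6}
    - {"dx": 1,"dy": 0.85,"dz": 0,"wx": 0,"wy": 0,"wz": 0,"jaw": 0.6}

```text
time: 2.3
tool_pos: [0.5577, -0.3023, 0.261]
tcp_rot: [-2.223, -2.219, 0.0]
wrist_force: [0.7, -0.6, -0.6]
width: 0.602
```

apply_moves:
  targets:
    - {"dx": 0.83,"dy": 0.66,"dz": 0,"wx": 0,"wy": 0,"wz": 0,"jaw": 0.6}
    - {"dx": 0.83,"dy": 0.66,"dz": 0,"wx": 0,"wy": 0,"wz": 0,"jaw": 0.6}
    - {"dx": 0,"dy": 0,"dz": 0,"wx": 0,"wy": 0,"wz": 0,"jaw": 0.6}

```text
time: 2.6
tool_pos: [0.5986, -0.2505, 0.2607]
tcp_rot: [-2.218, -2.223, -0.002]
wrist_force: [-0.5, -0.3, -1.4]
width: 0.602
```

```bash
cat >> h.py <<'E'
def wrist(name):
    from workcell import bot,cams
    s,M=st(); c=dict(cams.read_camera("wrist")); T=np.array(c["T_tool_cam"])
    c["eye"]=M@T[:3,3]+s["tool_pos"]; c["rotation"]=R.from_matrix(M@T[:3,:3]).as_rotvec()
    cv2.imwrite(f"pics/{name}.png",cv2.resize(c["color"][:,:,::-1],(800,600),interpolation=cv2.INTER_CUBIC))
    pickle.dump(c,open(name+".pkl","wb"))
    print("eye",c["eye"].round(3))
    return c
E
python3 -c "
from h import *; st(0.5966,-0.2535,0.26); wrist('w1')"
```

```text
t 2.6 pos [ 0.5986 -0.2505  0.2607] x [-0.002  1.     0.002] z [ 0.     0.002 -1.   ] w 0.602 F [-0.5 -0.3 -1.4] q [-0.44  0.2   1.63  0.    1.31 -0.44]
units [-0.1  -0.07  0.02]
t 2.6 pos [ 0.5986 -0.2505  0.2607] x [-0.002  1.     0.002] z [ 0.     0.002 -1.   ] w 0.602 F [-0.5 -0.3 -1.4] q [-0.44  0.2   1.63  0.    1.31 -0.44]
eye [ 0.598 -0.168  0.404]
```

View pics/w1.png

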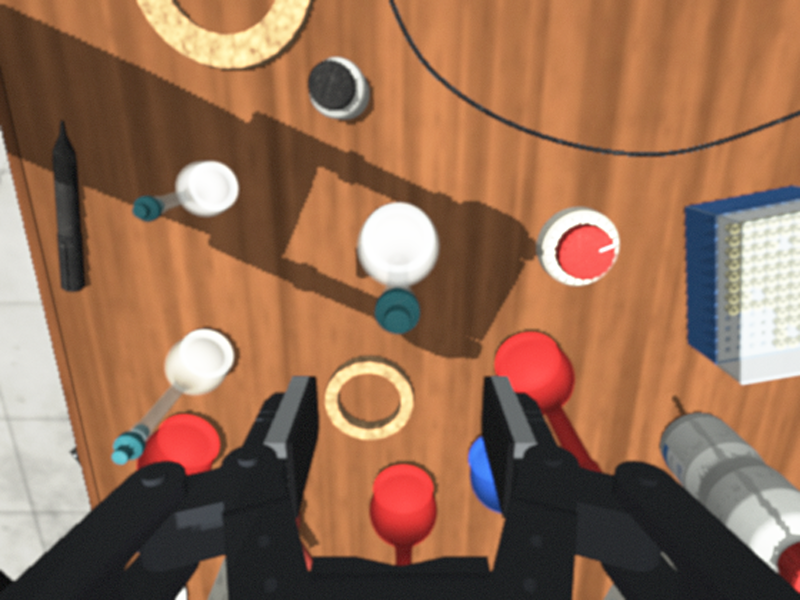

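```bash
python3 - <<'E'
from h import *
c=pickle.load(open("w1.pkl","rb"))
for n,u,v,z in [("Ltop",398,311,.186),("Lbulb",398,245,.031),("S2top",147,208,.123),("Mtop",125,448,.149),("S2bulb",207,188,.02),("Mbulb",200,361,.025),("ringS",369,399,.008)]:
    print(n,at_z(c,u*.7,v*.7,z).round(4))
E
```

```text
Ltop [ 0.598  -0.2506  0.186 ]
Lbulb [ 0.5977 -0.2561  0.031 ]
S2top [ 0.4588 -0.2138  0.123 ]
Mtop [ 0.4363 -0.3517  0.149 ]
S2bulb [ 0.4548 -0.2154  0.02  ]
Mbulb [ 0.434 -0.356  0.025]
ringS [ 0.5721 -0.4015  0.008 ]
```

apply_moves:
  targets:
    - {"dx": -0.07,"dy": -0.04,"dz": 0.6,"wx": 0,"wy": 0,"wz": 0,"jaw": 0.6}
    - {"dx": 0,"dy": 0,"dz": 0.9,"wx": 0,"wy": 0,"wz": 0,"jaw": 0.6}
    - {"dx": 0,"dy": 0,"dz": 0.9,"wx": 0,"wy": 0,"wz": 0,"jaw": 0.6}
    - {"dx": 0,"dy": 0,"dz": 0.9,"wx": 0,"wy": 0,"wz": 0,"jaw": 0.6}
    - {"dx": 0,"dy": 0,"dz": 0.9,"wx": 0,"wy": 0,"wz": 0,"jaw": 0.6}

```text
time: 3.15
tool_pos: [0.5944, -0.2571, 0.1342]
tcp_rot: [-2.224, -2.219, 0.001]
wrist_force: [0.4, 0.0, -0.5]
width: 0.6
```

apply_moves:
  targets:
    - {"dx": 0,"dy": 0,"dz": 0,"wx": 0,"wy": 0,"wz": 0,"jaw": 0.4}
    - {"dx": 0,"dy": 0,"dz": 0,"wx": 0,"wy": 0,"wz": 0,"jaw": 0.3}
    - {"dx": 0,"dy": 0,"dz": 0,"wx": 0,"wy": 0,"wz": 0,"jaw": 0.25}
    - {"dx": 0,"dy": 0,"dz": 0,"wx": 0,"wy": 0,"wz": 0,"jaw": 0.2}
    - {"dx": 0,"dy": 0,"dz": 0,"wx": 0,"wy": 0,"wz": 0,"jaw": 0.1}

```text
time: 3.65
tool_pos: [0.5969, -0.2568, 0.1378]
tcp_rot: [2.219, 2.218, 0.002]
wrist_force: [1.2, -0.2, 2.8]
width: 0.185
```

apply_moves:
  targets:
    - {"dx": 0,"dy": 0,"dz": 0,"wx": 0,"wy": 0,"wz": 0,"jaw": 0}
    - {"dx": 0,"dy": 0,"dz": 0,"wx": 0,"wy": 0,"wz": 0,"jaw": 0}
    - {"dx": 0,"dy": 0,"dz": 0,"wx": 0,"wy": 0,"wz": 0,"jaw": 0}

```text
time: 3.95
tool_pos: [0.597, -0.2568, 0.1378]
tcp_rot: [2.218, 2.218, 0.002]
wrist_force: [1.0, -0.6, 6.4]
width: 0.184
```

```bash
python3 -c "
from h import *; st(); wrist('w2')"
```

```text
t 3.95 pos [ 0.597  -0.2568  0.1378] x [ 0.     1.    -0.002] z [ 0.004 -0.002 -1.   ] w 0.184 F [ 1.  -0.6  6.4] q [-0.44  0.28  1.76 -0.    1.1  -0.44]
t 3.95 pos [ 0.597  -0.2568  0.1378] x [ 0.     1.    -0.002] z [ 0.004 -0.002 -1.   ] w 0.184 F [ 1.  -0.6  6.4] q [-0.44  0.28  1.76 -0.    1.1  -0.44]
eye [ 0.596 -0.174  0.28 ]
```

View pics/w2.png

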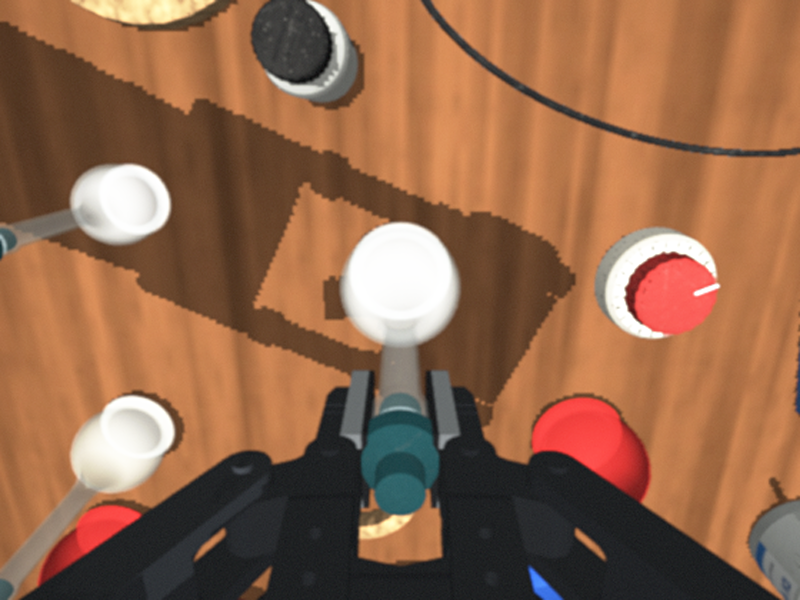

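apply_moves:
  targets:
    - {"dx": 0,"dy": 0,"dz": -0.3,"wx": 0,"wy": 0,"wz": 0,"jaw": 0}
    - {"dx": 0,"dy": 0,"dz": -0.6,"wx": 0,"wy": 0,"wz": 0,"jaw": 0}
    - {"dx": 0,"dy": 0,"dz": -0.9,"wx": 0,"wy": 0,"wz": 0,"jaw": 0}
    - {"dx": 0,"dy": 0,"dz": -0.9,"wx": 0,"wy": 0,"wz": 0,"jaw": 0}
    - {"dx": 0,"dy": 0,"dz": -0.9,"wx": 0,"wy": 0,"wz": 0,"jaw": 0}

```text
time: 4.5
tool_pos: [0.5947, -0.2556, 0.244]
tcp_rot: [-2.22, -2.22, 0.001]
wrist_force: [-0.9, -0.1, -1.7]
width: 0.187
```

apply_moves:
  targets:
    - {"dx": 0,"dy": 0,"dz": -0.4,"wx": 0,"wy": 0,"wz": 0,"jaw": 0}
    - {"dx": 0,"dy": 0,"dz": 0,"wx": 0,"wy": 0,"wz": 0,"jaw": 0}

```text
time: 4.7
tool_pos: [0.5964, -0.2564, 0.2579]
tcp_rot: [2.219, 2.219, 0.002]
wrist_force: [0.0, -0.1, -0.8]
width: 0.188
```

```bash
python3 -c "
from h import *; st(0.479,-0.072,0.255); wrist('w3')"
```

```text
t 4.7 pos [ 0.5964 -0.2564  0.2579] x [ 0.     1.    -0.002] z [ 0.004 -0.002 -1.   ] w 0.188 F [ 0.  -0.1 -0.8] q [-0.44  0.2   1.63 -0.    1.3  -0.44]
units [ 6.15 -3.92  0.07]
t 4.7 pos [ 0.5964 -0.2564  0.2579] x [ 0.     1.    -0.002] z [ 0.004 -0.002 -1.   ] w 0.188 F [ 0.  -0.1 -0.8] q [-0.44  0.2   1.63 -0.    1.3  -0.44]
eye [ 0.596 -0.174  0.4  ]
```

View pics/w3.png

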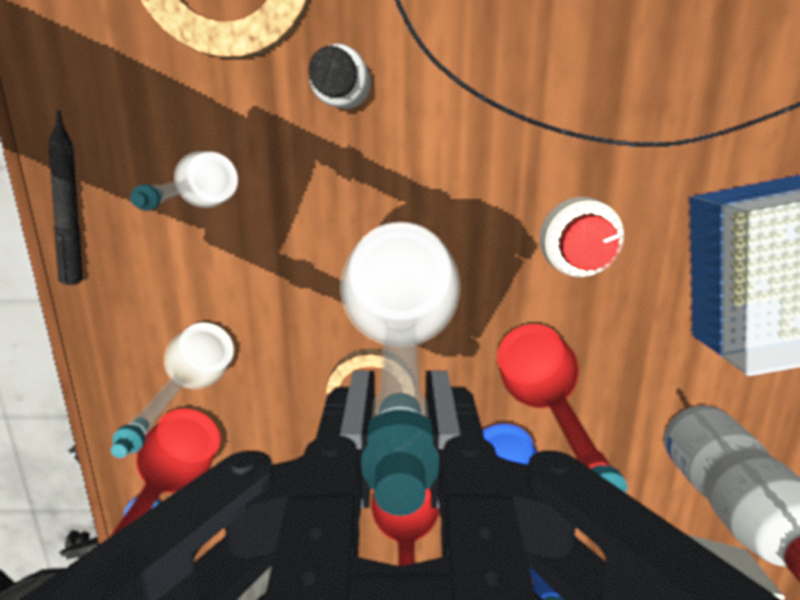

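```bash
python3 - <<'E'
from h import *
c=pickle.load(open("w3.pkl","rb"))
for n,u,v,z in [("bulb",400,284,.151),("stopper top",402,488,.307)]:
    print(n,at_z(c,u*.7,v*.7,z).round(4))
E
```

```text
bulb [ 0.5973 -0.2542  0.151 ]
stopper top [ 0.5969 -0.2521  0.307 ]
```

apply_moves:
  targets:
    - {"dx": 0.4,"dy": -0.25,"dz": 0,"wx": 0,"wy": 0,"wz": 0,"jaw": 0}
    - {"dx": 0.7,"dy": -0.45,"dz": 0,"wx": 0,"wy": 0,"wz": 0,"jaw": 0}
    - {"dx": 0.8,"dy": -0.5,"dz": 0,"wx": 0,"wy": 0,"wz": 0,"jaw": 0}
    - {"dx": 0.8,"dy": -0.5,"dz": 0,"wx": 0,"wy": 0,"wz": 0,"jaw": 0}
    - {"dx": 0.8,"dy": -0.5,"dz": 0,"wx": 0,"wy": 0,"wz": 0,"jaw": 0}

```text
time: 5.25
tool_pos: [0.5268, -0.149, 0.2526]
tcp_rot: [-2.219, -2.218, 0.003]
wrist_force: [0.3, 0.3, -0.4]
width: 0.186
```

apply_moves:
  targets:
    - {"dx": 0.8,"dy": -0.5,"dz": 0,"wx": 0,"wy": 0,"wz": 0,"jaw": 0}
    - {"dx": 0.8,"dy": -0.5,"dz": 0,"wx": 0,"wy": 0,"wz": 0,"jaw": 0}
    - {"dx": 0.7,"dy": -0.45,"dz": 0,"wx": 0,"wy": 0,"wz": 0,"jaw": 0}
    - {"dx": 0.37,"dy": -0.28,"dz": 0,"wx": 0,"wy": 0,"wz": 0,"jaw": 0}
    - {"dx": 0,"dy": 0,"dz": 0,"wx": 0,"wy": 0,"wz": 0,"jaw": 0}

```text
time: 5.75
tool_pos: [0.4755, -0.0693, 0.2538]
tcp_rot: [-2.218, -2.222, 0.002]
wrist_force: [0.3, -0.3, -0.8]
width: 0.184
```

apply_moves:
  targets:
    - {"dx": 0,"dy": 0,"dz": 0.8,"wx": 0,"wy": 0,"wz": 0,"jaw": 0}
    - {"dx": 0,"dy": 0,"dz": 0.8,"wx": 0,"wy": 0,"wz": 0,"jaw": 0}
    - {"dx": 0,"dy": 0,"dz": 0.6,"wx": 0,"wy": 0,"wz": 0,"jaw": 0}
    - {"dx": 0,"dy": 0,"dz": 0,"wx": 0,"wy": 0,"wz": 0,"jaw": 0}
    - {"dx": 0,"dy": 0,"dz": 0,"wx": 0,"wy": 0,"wz": 0,"jaw": 0}

```text
time: 6.25
tool_pos: [0.4775, -0.0714, 0.1889]
tcp_rot: [-2.221, -2.22, 0.001]
wrist_force: [0.3, -0.4, -1.5]
width: 0.185
```

```bash
python3 -c "
from h import *; st(0.4785,-0.071,0.138); wrist('w4')"
```

```text
t 6.25 pos [ 0.4775 -0.0714  0.1889] x [0.001 1.    0.   ] z [-0.001  0.    -1.   ] w 0.185 F [ 0.3 -0.4 -1.5] q [-0.2  -0.07  2.05 -0.    1.16 -0.2 ]
units [0.01 0.04 1.7 ]
t 6.25 pos [ 0.4775 -0.0714  0.1889] x [0.001 1.    0.   ] z [-0.001  0.    -1.   ] w 0.185 F [ 0.3 -0.4 -1.5] q [-0.2  -0.07  2.05 -0.    1.16 -0.2 ]
eye [0.478 0.011 0.332]
```

View pics/w4.png

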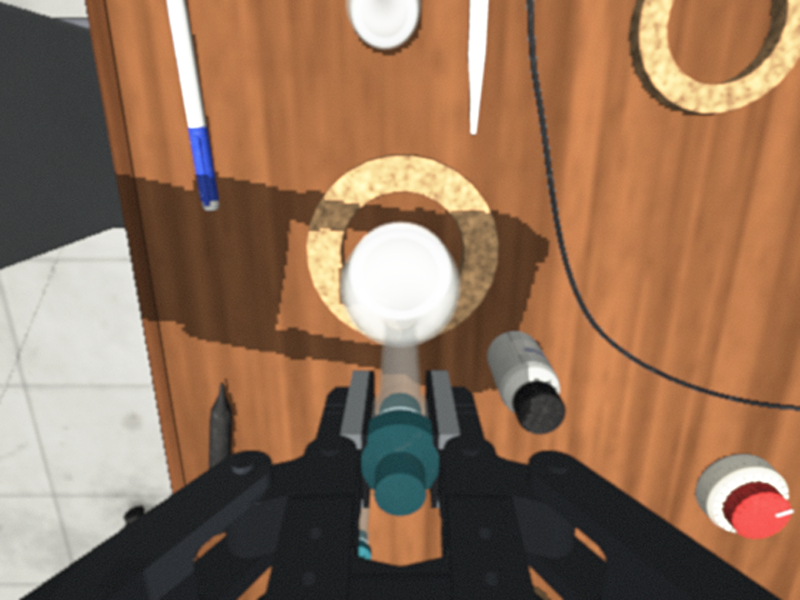

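```bash
python3 - <<'E'
from h import *
c=pickle.load(open("w4.pkl","rb"))
for n,u,v,z in [("bulb",400,284,.083),("ringtop",402,155,.015),("l",306,250,.015),("r",498,250,.015),("bore top",404,191,.015),("borel",342,250,.015),("borer",465,250,.015)]:
    print(n,at_z(c,u*.7,v*.7,z).round(4))
E
```

```text
bulb [ 0.4777 -0.0686  0.083 ]
ringtop [ 0.4789 -0.0084  0.015 ]
l [ 0.4173 -0.0674  0.015 ]
r [ 0.5407 -0.0674  0.015 ]
bore top [ 0.4802 -0.0299  0.015 ]
borel [ 0.4405 -0.0674  0.015 ]
borer [ 0.5195 -0.0674  0.015 ]
```

apply_moves:
  targets:
    - {"dx": 0,"dy": 0.03,"dz": 0.5,"wx": 0,"wy": 0,"wz": 0,"jaw": 0}
    - {"dx": 0,"dy": 0,"dz": 0.5,"wx": 0,"wy": 0,"wz": 0,"jaw": 0}
    - {"dx": 0,"dy": 0,"dz": 0.3,"wx": 0,"wy": 0,"wz": 0,"jaw": 0}
    - {"dx": 0,"dy": 0,"dz": 0.1,"wx": 0,"wy": 0,"wz": 0,"jaw": 0}
    - {"dx": 0,"dy": 0,"dz": 0,"wx": 0,"wy": 0,"wz": 0,"jaw": 0}

```text
time: 6.8
tool_pos: [0.4786, -0.071, 0.1476]
tcp_rot: [2.221, 2.221, 0.0]
wrist_force: [-0.2, -0.6, -1.3]
width: 0.182
```

apply_moves:
  targets:
    - {"dx": 0,"dy": 0,"dz": 0.1,"wx": 0,"wy": 0,"wz": 0,"jaw": 0}
    - {"dx": 0,"dy": 0,"dz": 0,"wx": 0,"wy": 0,"wz": 0,"jaw": 0}

```text
time: 7.0
tool_pos: [0.4787, -0.071, 0.1447]
tcp_rot: [2.221, 2.221, 0.001]
wrist_force: [0.3, 0.4, -1.0]
width: 0.187
```

apply_moves:
  targets:
    - {"dx": 0,"dy": 0,"dz": 0.1,"wx": 0,"wy": 0,"wz": 0,"jaw": 0}
    - {"dx": 0,"dy": 0,"dz": 0,"wx": 0,"wy": 0,"wz": 0,"jaw": 0}

```text
time: 7.2
tool_pos: [0.4783, -0.0709, 0.1411]
tcp_rot: [-2.221, -2.221, 0.0]
wrist_force: [-0.4, 1.2, -1.4]
width: 0.185
```

apply_moves:
  targets:
    - {"dx": 0,"dy": 0,"dz": 0.05,"wx": 0,"wy": 0,"wz": 0,"jaw": 0}
    - {"dx": 0,"dy": 0,"dz": 0,"wx": 0,"wy": 0,"wz": 0,"jaw": 0}

```text
time: 7.4
tool_pos: [0.4783, -0.0709, 0.1396]
tcp_rot: [-2.221, -2.221, 0.0]
wrist_force: [-0.6, -0.5, -1.2]
width: 0.182
```

apply_moves:
  targets:
    - {"dx": 0,"dy": 0,"dz": 0.05,"wx": 0,"wy": 0,"wz": 0,"jaw": 0}
    - {"dx": 0,"dy": 0,"dz": 0,"wx": 0,"wy": 0,"wz": 0,"jaw": 0}

```text
time: 7.6
tool_pos: [0.4783, -0.0709, 0.1381]
tcp_rot: [-2.221, -2.221, 0.0]
wrist_force: [1.3, 0.3, -1.6]
width: 0.186
```

apply_moves:
  targets:
    - {"dx": 0,"dy": 0,"dz": 0.05,"wx": 0,"wy": 0,"wz": 0,"jaw": 0}
    - {"dx": 0,"dy": 0,"dz": 0,"wx": 0,"wy": 0,"wz": 0,"jaw": 0}

```text
time: 7.8
tool_pos: [0.4788, -0.071, 0.1377]
tcp_rot: [2.221, 2.221, 0.001]
wrist_force: [-1.5, 0.4, 4.0]
width: 0.188
```

apply_moves:
  targets:
    - {"dx": 0,"dy": 0,"dz": 0,"wx": 0,"wy": 0,"wz": 0,"jaw": 0.22}
    - {"dx": 0,"dy": 0,"dz": 0,"wx": 0,"wy": 0,"wz": 0,"jaw": 0.3}
    - {"dx": 0,"dy": 0,"dz": 0,"wx": 0,"wy": 0,"wz": 0,"jaw": 0.4}
    - {"dx": 0,"dy": 0,"dz": 0,"wx": 0,"wy": 0,"wz": 0,"jaw": 0.5}
    - {"dx": 0,"dy": 0,"dz": 0,"wx": 0,"wy": 0,"wz": 0,"jaw": 0.6}

```text
time: 8.3
tool_pos: [0.4784, -0.0709, 0.1367]
tcp_rot: [-2.221, -2.221, 0.0]
wrist_force: [0.2, -0.8, 0.0]
width: 0.598
```

apply_moves:
  targets:
    - {"dx": 0,"dy": 0,"dz": 0,"wx": 0,"wy": 0,"wz": 0,"jaw": 0.6}
    - {"dx": 0,"dy": 0,"dz": -0.5,"wx": 0,"wy": 0,"wz": 0,"jaw": 0.6}
    - {"dx": 0,"dy": 0,"dz": -0.8,"wx": 0,"wy": 0,"wz": 0,"jaw": 0.6}
    - {"dx": 0,"dy": 0,"dz": -1,"wx": 0,"wy": 0,"wz": 0,"jaw": 0.6}
    - {"dx": 0,"dy": 0,"dz": -1,"wx": 0,"wy": 0,"wz": 0,"jaw": 0.6}

```text
time: 8.8
tool_pos: [0.478, -0.0708, 0.2364]
tcp_rot: [-2.221, -2.221, 0.001]
wrist_force: [-0.3, 0.4, 0.6]
width: 0.598
```

apply_moves:
  targets:
    - {"dx": 0,"dy": 0,"dz": -0.5,"wx": 0,"wy": 0,"wz": 0,"jaw": 0.6}
    - {"dx": 0,"dy": 0,"dz": 0,"wx": 0,"wy": 0,"wz": 0,"jaw": 0.6}
    - {"dx": 0,"dy": 0,"dz": 0,"wx": 0,"wy": 0,"wz": 0,"jaw": 0.6}

```text
time: 9.1
tool_pos: [0.478, -0.0708, 0.2498]
tcp_rot: [-2.221, -2.221, 0.001]
wrist_force: [-0.9, 0.8, -0.2]
width: 0.602
```

```bash
python3 -c "
from h import *; st(0.4675,0.0725,0.25); wrist('w5')"
```

```text
t 9.1 pos [ 0.478  -0.0708  0.2498] x [0. 1. 0.] z [-0.001  0.    -1.   ] w 0.602 F [-0.9  0.8 -0.2] q [-0.2  -0.12  1.98  0.    1.28 -0.2 ]
units [ 4.78 -0.35 -0.  ]
t 9.1 pos [ 0.478  -0.0708  0.2498] x [0. 1. 0.] z [-0.001  0.    -1.   ] w 0.602 F [-0.9  0.8 -0.2] q [-0.2  -0.12  1.98  0.    1.28 -0.2 ]
eye [0.478 0.011 0.393]
```

View pics/w5.png

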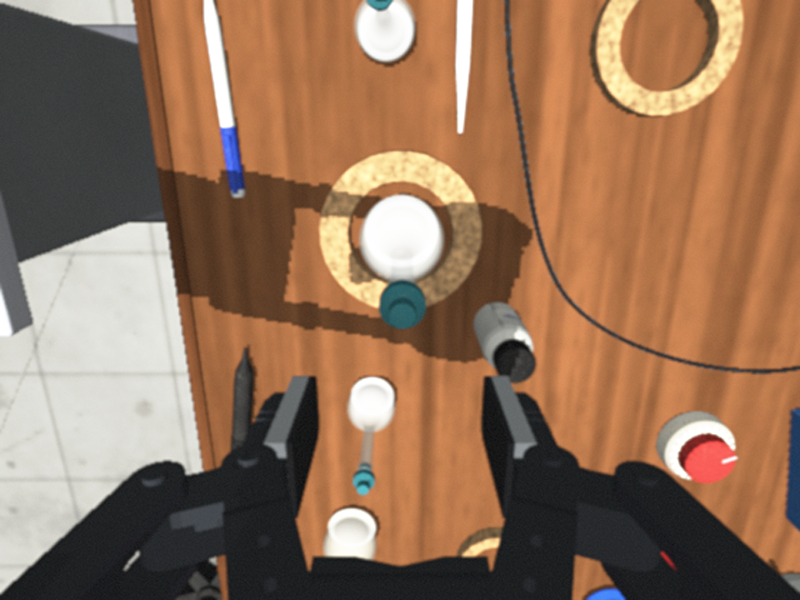

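apply_moves:
  targets:
    - {"dx": 0.95,"dy": -0.07,"dz": 0,"wx": 0,"wy": 0,"wz": 0,"jaw": 0.5}
    - {"dx": 0.95,"dy": -0.07,"dz": 0,"wx": 0,"wy": 0,"wz": 0,"jaw": 0.5}
    - {"dx": 0.95,"dy": -0.07,"dz": 0,"wx": 0,"wy": 0,"wz": 0,"jaw": 0.5}
    - {"dx": 0.95,"dy": -0.07,"dz": 0,"wx": 0,"wy": 0,"wz": 0,"jaw": 0.5}
    - {"dx": 0.95,"dy": -0.07,"dz": 0,"wx": 0,"wy": 0,"wz": 0,"jaw": 0.5}

```text
time: 9.65
tool_pos: [0.4664, 0.0725, 0.2483]
tcp_rot: [-2.22, -2.219, 0.005]
wrist_force: [1.5, -0.6, 0.8]
width: 0.498
```

apply_moves:
  targets:
    - {"dx": 0,"dy": 0,"dz": 0.7,"wx": 0,"wy": 0,"wz": 0,"jaw": 0.5}
    - {"dx": 0,"dy": 0,"dz": 0.8,"wx": 0,"wy": 0,"wz": 0,"jaw": 0.5}
    - {"dx": 0,"dy": 0,"dz": 0.5,"wx": 0,"wy": 0,"wz": 0,"jaw": 0.5}
    - {"dx": 0,"dy": 0,"dz": 0,"wx": 0,"wy": 0,"wz": 0,"jaw": 0.5}
    - {"dx": 0,"dy": 0,"dz": 0,"wx": 0,"wy": 0,"wz": 0,"jaw": 0.5}

```text
time: 10.15
tool_pos: [0.4674, 0.0713, 0.19]
tcp_rot: [-2.221, -2.22, 0.002]
wrist_force: [-0.9, -0.5, -0.2]
width: 0.502
```

```bash
python3 -c "
from h import *; st(0.4675,0.0725,0.085); wrist('w6')"
```

```text
t 10.15 pos [0.4674 0.0713 0.19  ] x [ 0.001  1.    -0.   ] z [-0.002 -0.    -1.   ] w 0.502 F [-0.9 -0.5 -0.2] q [ 0.1  -0.09  2.07 -0.    1.17  0.1 ]
units [0.04 0.01 3.5 ]
t 10.15 pos [0.4674 0.0713 0.19  ] x [ 0.001  1.    -0.   ] z [-0.002 -0.    -1.   ] w 0.502 F [-0.9 -0.5 -0.2] q [ 0.1  -0.09  2.07 -0.    1.17  0.1 ]
eye [0.468 0.154 0.333]
```

View pics/w6.png

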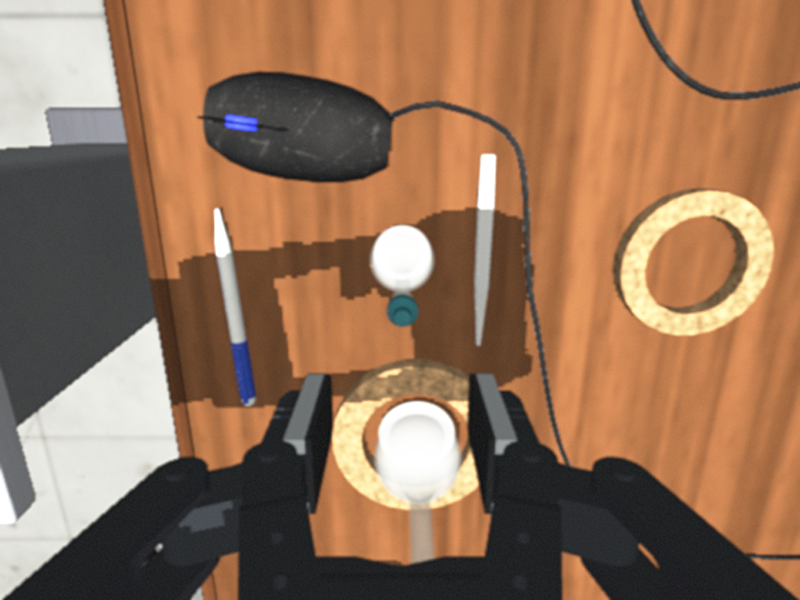

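```bash
python3 - <<'E'
from h import *
c=pickle.load(open("w6.pkl","rb"))
for n,u,v,z in [("Stop",402,311,.123),("Sbulb",402,258,.02),("ringM",696,262,.015)]:
    print(n,at_z(c,u*.7,v*.7,z).round(4))
E
```

```text
Stop [0.4685 0.074  0.123 ]
Sbulb [0.4688 0.071  0.02  ]
ringM [0.6597 0.067  0.015 ]
```

apply_moves:
  targets:
    - {"dx": 0.04,"dy": 0.03,"dz": 0.6,"wx": 0,"wy": 0,"wz": 0,"jaw": 0.5}
    - {"dx": 0,"dy": 0,"dz": 0.8,"wx": 0,"wy": 0,"wz": 0,"jaw": 0.5}
    - {"dx": 0,"dy": 0,"dz": 0.8,"wx": 0,"wy": 0,"wz": 0,"jaw": 0.5}
    - {"dx": 0,"dy": 0,"dz": 0.8,"wx": 0,"wy": 0,"wz": 0,"jaw": 0.5}
    - {"dx": 0,"dy": 0,"dz": 0.5,"wx": 0,"wy": 0,"wz": 0,"jaw": 0.5}

```text
time: 10.7
tool_pos: [0.4692, 0.0726, 0.0854]
tcp_rot: [2.222, 2.22, 0.001]
wrist_force: [-0.4, -0.1, -0.2]
width: 0.5
```

apply_moves:
  targets:
    - {"dx": 0,"dy": 0,"dz": 0,"wx": 0,"wy": 0,"wz": 0,"jaw": 0.3}
    - {"dx": 0,"dy": 0,"dz": 0,"wx": 0,"wy": 0,"wz": 0,"jaw": 0.2}
    - {"dx": 0,"dy": 0,"dz": 0,"wx": 0,"wy": 0,"wz": 0,"jaw": 0.15}
    - {"dx": 0,"dy": 0,"dz": 0,"wx": 0,"wy": 0,"wz": 0,"jaw": 0.1}
    - {"dx": 0,"dy": 0,"dz": 0,"wx": 0,"wy": 0,"wz": 0,"jaw": 0.05}
  newtons: 35

```text
time: 11.2
tool_pos: [0.4702, 0.0729, 0.0873]
tcp_rot: [2.22, 2.22, 0.004]
wrist_force: [-0.1, -1.0, 4.9]
width: 0.117
```

apply_moves:
  targets:
    - {"dx": 0,"dy": 0,"dz": 0,"wx": 0,"wy": 0,"wz": 0,"jaw": 0}
    - {"dx": 0,"dy": 0,"dz": 0,"wx": 0,"wy": 0,"wz": 0,"jaw": 0}
    - {"dx": 0,"dy": 0,"dz": 0,"wx": 0,"wy": 0,"wz": 0,"jaw": 0}

```text
time: 11.5
tool_pos: [0.4702, 0.0729, 0.0873]
tcp_rot: [2.22, 2.22, 0.003]
wrist_force: [-1.0, -1.2, 6.0]
width: 0.119
```

apply_moves:
  targets:
    - {"dx": 0,"dy": 0,"dz": -0.3,"wx": 0,"wy": 0,"wz": 0,"jaw": 0}
    - {"dx": 0,"dy": 0,"dz": -0.6,"wx": 0,"wy": 0,"wz": 0,"jaw": 0}
    - {"dx": 0,"dy": 0,"dz": -0.9,"wx": 0,"wy": 0,"wz": 0,"jaw": 0}
    - {"dx": 0,"dy": 0,"dz": -0.9,"wx": 0,"wy": 0,"wz": 0,"jaw": 0}
    - {"dx": 0,"dy": 0,"dz": -0.3,"wx": 0,"wy": 0,"wz": 0,"jaw": 0}

```text
time: 12.0
tool_pos: [0.4706, 0.073, 0.179]
tcp_rot: [2.219, 2.219, 0.006]
wrist_force: [1.1, 1.6, -1.6]
width: 0.12
```

```bash
python3 -c "
from h import *; st(0.4444,0.359,0.1775); wrist('w7')"
```

```text
t 12.0 pos [0.4706 0.073  0.179 ] x [0.    1.    0.001] z [ 0.005  0.001 -1.   ] w 0.12 F [ 1.1  1.6 -1.6] q [ 0.1  -0.08  2.08  0.    1.14  0.1 ]
units [ 9.53 -0.87  0.05]
t 12.0 pos [0.4706 0.073  0.179 ] x [0.    1.    0.001] z [ 0.005  0.001 -1.   ] w 0.12 F [ 1.1  1.6 -1.6] q [ 0.1  -0.08  2.08  0.    1.14  0.1 ]
eye [0.47  0.155 0.322]
```

View pics/w7.png

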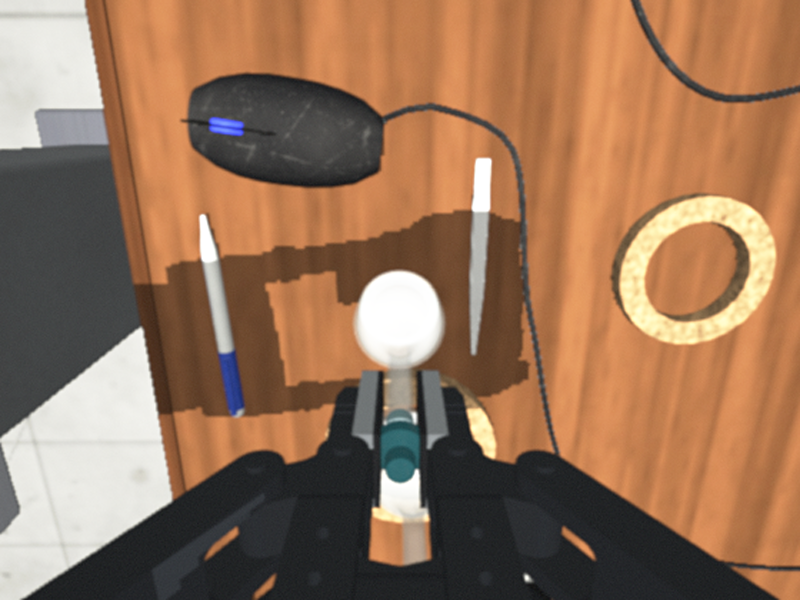

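apply_moves:
  targets:
    - {"dx": 0.4,"dy": -0.07,"dz": 0,"wx": 0,"wy": 0,"wz": 0,"jaw": 0}
    - {"dx": 0.7,"dy": -0.07,"dz": 0,"wx": 0,"wy": 0,"wz": 0,"jaw": 0}
    - {"dx": 0.9,"dy": -0.07,"dz": 0,"wx": 0,"wy": 0,"wz": 0,"jaw": 0}
    - {"dx": 0.9,"dy": -0.07,"dz": 0,"wx": 0,"wy": 0,"wz": 0,"jaw": 0}
    - {"dx": 0.9,"dy": -0.07,"dz": 0,"wx": 0,"wy": 0,"wz": 0,"jaw": 0}

```text
time: 12.55
tool_pos: [0.4564, 0.188, 0.1734]
tcp_rot: [-2.22, -2.22, 0.005]
wrist_force: [0.2, 0.2, -0.9]
width: 0.117
```

apply_moves:
  targets:
    - {"dx": 0.9,"dy": -0.07,"dz": 0,"wx": 0,"wy": 0,"wz": 0,"jaw": 0}
    - {"dx": 0.9,"dy": -0.07,"dz": 0,"wx": 0,"wy": 0,"wz": 0,"jaw": 0}
    - {"dx": 0.9,"dy": -0.07,"dz": 0,"wx": 0,"wy": 0,"wz": 0,"jaw": 0}
    - {"dx": 0.9,"dy": -0.07,"dz": 0,"wx": 0,"wy": 0,"wz": 0,"jaw": 0}
    - {"dx": 0.9,"dy": -0.07,"dz": 0,"wx": 0,"wy": 0,"wz": 0,"jaw": 0}

```text
time: 13.05
tool_pos: [0.4457, 0.3228, 0.1731]
tcp_rot: [-2.22, -2.221, 0.006]
wrist_force: [0.4, -0.1, -0.2]
width: 0.117
```

apply_moves:
  targets:
    - {"dx": 0.8,"dy": -0.07,"dz": 0.2,"wx": 0,"wy": 0,"wz": 0,"jaw": 0}
    - {"dx": 0.43,"dy": -0.07,"dz": 0.5,"wx": 0,"wy": 0,"wz": 0,"jaw": 0}
    - {"dx": 0,"dy": 0,"dz": 0.8,"wx": 0,"wy": 0,"wz": 0,"jaw": 0}
    - {"dx": 0,"dy": 0,"dz": 0,"wx": 0,"wy": 0,"wz": 0,"jaw": 0}
    - {"dx": 0,"dy": 0,"dz": 0,"wx": 0,"wy": 0,"wz": 0,"jaw": 0}

```text
time: 13.55
tool_pos: [0.442, 0.3575, 0.1285]
tcp_rot: [-2.221, -2.221, 0.008]
wrist_force: [0.5, 0.3, -0.7]
width: 0.121
```

```bash
python3 -c "
from h import *; st(0.4444,0.359,0.087); wrist('w8')"
```

```text
t 13.55 pos [0.442  0.3575 0.1285] x [ 0.     1.    -0.003] z [-0.004 -0.003 -1.   ] w 0.121 F [ 0.5  0.3 -0.7] q [ 0.64  0.15  1.94 -0.    1.06  0.64]
units [0.05 0.09 1.38]
t 13.55 pos [0.442  0.3575 0.1285] x [ 0.     1.    -0.003] z [-0.004 -0.003 -1.   ] w 0.121 F [ 0.5  0.3 -0.7] q [ 0.64  0.15  1.94 -0.    1.06  0.64]
eye [0.443 0.44  0.271]
```

View pics/w8.png

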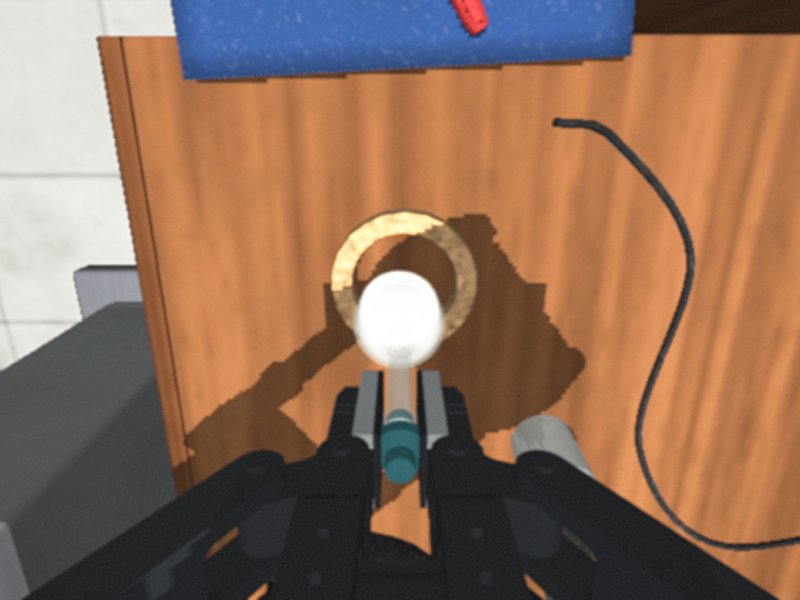

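```bash
python3 - <<'E'
from h import *
c=pickle.load(open("w8.pkl","rb"))
for n,u,v,z in [("bulb",400,319,.041+.02),("ringtop",404,211,.015),("l",331,283,.015),("r",477,283,.015)]:
    print(n,at_z(c,u*.7,v*.7,z).round(4))
E
```

```text
bulb [0.4421 0.356  0.061 ]
ringtop [0.4439 0.3964 0.015 ]
l [0.4053 0.358  0.015 ]
r [0.4828 0.3581 0.015 ]
```

apply_moves:
  targets:
    - {"dx": 0.06,"dy": 0.07,"dz": 0,"wx": 0,"wy": 0,"wz": 0,"jaw": 0}
    - {"dx": 0,"dy": 0,"dz": 0.5,"wx": 0,"wy": 0,"wz": 0,"jaw": 0}
    - {"dx": 0,"dy": 0,"dz": 0.4,"wx": 0,"wy": 0,"wz": 0,"jaw": 0}
    - {"dx": 0,"dy": 0,"dz": 0.25,"wx": 0,"wy": 0,"wz": 0,"jaw": 0}
    - {"dx": 0,"dy": 0,"dz": 0,"wx": 0,"wy": 0,"wz": 0,"jaw": 0}

```text
time: 14.1
tool_pos: [0.4444, 0.3593, 0.094]
tcp_rot: [-2.221, -2.221, 0.006]
wrist_force: [-0.9, 0.0, -1.5]
width: 0.117
```

apply_moves:
  targets:
    - {"dx": 0,"dy": 0,"dz": 0.1,"wx": 0,"wy": 0,"wz": 0,"jaw": 0}
    - {"dx": 0,"dy": 0,"dz": 0,"wx": 0,"wy": 0,"wz": 0,"jaw": 0}

```text
time: 14.3
tool_pos: [0.4458, 0.3605, 0.0931]
tcp_rot: [-2.222, -2.221, 0.0]
wrist_force: [-0.4, 0.4, -0.6]
width: 0.119
```

apply_moves:
  targets:
    - {"dx": 0,"dy": 0,"dz": 0.05,"wx": 0,"wy": 0,"wz": 0,"jaw": 0}
    - {"dx": 0,"dy": 0,"dz": 0,"wx": 0,"wy": 0,"wz": 0,"jaw": 0}

```text
time: 14.5
tool_pos: [0.4459, 0.3606, 0.092]
tcp_rot: [2.221, 2.221, 0.001]
wrist_force: [0.1, 0.8, 0.0]
width: 0.119
```

apply_moves:
  targets:
    - {"dx": -0.03,"dy": -0.04,"dz": 0.05,"wx": 0,"wy": 0,"wz": 0,"jaw": 0}
    - {"dx": 0,"dy": 0,"dz": 0,"wx": 0,"wy": 0,"wz": 0,"jaw": 0}

```text
time: 14.7
tool_pos: [0.4443, 0.3594, 0.0902]
tcp_rot: [-2.222, -2.221, 0.0]
wrist_force: [-0.2, -0.7, -0.8]
width: 0.12
```

apply_moves:
  targets:
    - {"dx": 0,"dy": 0,"dz": 0.05,"wx": 0,"wy": 0,"wz": 0,"jaw": 0}
    - {"dx": 0,"dy": 0,"dz": 0,"wx": 0,"wy": 0,"wz": 0,"jaw": 0}

```text
time: 14.9
tool_pos: [0.4444, 0.3595, 0.0886]
tcp_rot: [-2.222, -2.221, 0.0]
wrist_force: [0.9, 0.7, -0.4]
width: 0.118
```

apply_moves:
  targets:
    - {"dx": 0,"dy": 0,"dz": 0.05,"wx": 0,"wy": 0,"wz": 0,"jaw": 0}
    - {"dx": 0,"dy": 0,"dz": 0,"wx": 0,"wy": 0,"wz": 0,"jaw": 0}

```text
time: 15.1
tool_pos: [0.4447, 0.3597, 0.0874]
tcp_rot: [2.222, 2.221, 0.001]
wrist_force: [-0.8, 0.0, 0.4]
width: 0.115
```

apply_moves:
  targets:
    - {"dx": 0,"dy": 0,"dz": 0.04,"wx": 0,"wy": 0,"wz": 0,"jaw": 0}
    - {"dx": 0,"dy": 0,"dz": 0,"wx": 0,"wy": 0,"wz": 0,"jaw": 0}

```text
time: 15.3
tool_pos: [0.445, 0.36, 0.0874]
tcp_rot: [2.222, 2.221, 0.002]
wrist_force: [-1.6, -1.6, 6.4]
width: 0.116
```

```bash
python3 -c "
from h import *; st(); wrist('w9')"
```

```text
t 15.3 pos [0.445  0.36   0.0874] x [0.    1.    0.001] z [ 0.001  0.001 -1.   ] w 0.116 F [-1.6 -1.6  6.4] q [0.64 0.2  1.96 0.   0.98 0.64]
t 15.3 pos [0.445  0.36   0.0874] x [0.    1.    0.001] z [ 0.001  0.001 -1.   ] w 0.116 F [-1.6 -1.6  6.4] q [0.64 0.2  1.96 0.   0.98 0.64]
eye [0.445 0.442 0.23 ]
```

View pics/w9.png

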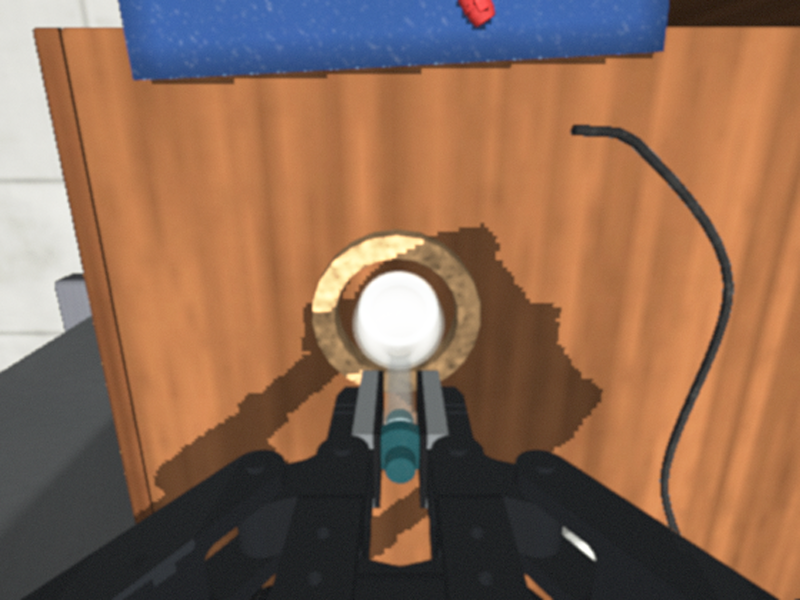

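Bottom touches at the same height as when it was grasped, and the bulb (400,320) sits inside the bore. Release.

apply_moves:
  targets:
    - {"dx": 0,"dy": 0,"dz": 0,"wx": 0,"wy": 0,"wz": 0,"jaw": 0.14}
    - {"dx": 0,"dy": 0,"dz": 0,"wx": 0,"wy": 0,"wz": 0,"jaw": 0.22}
    - {"dx": 0,"dy": 0,"dz": 0,"wx": 0,"wy": 0,"wz": 0,"jaw": 0.3}
    - {"dx": 0,"dy": 0,"dz": 0,"wx": 0,"wy": 0,"wz": 0,"jaw": 0.4}
    - {"dx": 0,"dy": 0,"dz": 0,"wx": 0,"wy": 0,"wz": 0,"jaw": 0.5}

```text
time: 15.85
tool_pos: [0.4445, 0.3595, 0.0859]
tcp_rot: [-2.222, -2.221, 0.0]
wrist_force: [-0.9, 0.2, -0.5]
width: 0.502
```

apply_moves:
  targets:
    - {"dx": 0,"dy": 0,"dz": 0,"wx": 0,"wy": 0,"wz": 0,"jaw": 0.5}
    - {"dx": 0,"dy": 0,"dz": -0.5,"wx": 0,"wy": 0,"wz": 0,"jaw": 0.5}
    - {"dx": 0,"dy": 0,"dz": -0.8,"wx": 0,"wy": 0,"wz": 0,"jaw": 0.5}
    - {"dx": 0,"dy": 0,"dz": -1,"wx": 0,"wy": 0,"wz": 0,"jaw": 0.5}
    - {"dx": 0,"dy": 0,"dz": -1,"wx": 0,"wy": 0,"wz": 0,"jaw": 0.5}

```text
time: 16.35
tool_pos: [0.4445, 0.3595, 0.187]
tcp_rot: [2.222, 2.221, 0.0]
wrist_force: [0.2, 0.6, 0.4]
width: 0.496
```

apply_moves:
  targets:
    - {"dx": 0,"dy": 0,"dz": -1,"wx": 0,"wy": 0,"wz": 0,"jaw": 0.5}
    - {"dx": 0,"dy": 0,"dz": -1,"wx": 0,"wy": 0,"wz": 0,"jaw": 0.5}
    - {"dx": 0,"dy": 0,"dz": -0.6,"wx": 0,"wy": 0,"wz": 0,"jaw": 0.5}
    - {"dx": 0,"dy": 0,"dz": 0,"wx": 0,"wy": 0,"wz": 0,"jaw": 0.5}

```text
time: 16.75
tool_pos: [0.4464, 0.361, 0.2684]
tcp_rot: [2.221, 2.22, 0.013]
wrist_force: [-0.0, -0.2, -0.3]
width: 0.505
```

```bash
python3 -c "
from h import *; st(0.4545,-0.2128,0.265); wrist('w10')"
```

```text
t 16.75 pos [0.4464 0.361  0.2684] x [0.    1.    0.005] z [ 0.007  0.005 -1.   ] w 0.505 F [-0.  -0.2 -0.3] q [0.64 0.05 1.78 0.   1.3  0.64]
units [-19.13   0.27   0.02]
t 16.75 pos [0.4464 0.361  0.2684] x [0.    1.    0.005] z [ 0.007  0.005 -1.   ] w 0.505 F [-0.  -0.2 -0.3] q [0.64 0.05 1.78 0.   1.3  0.64]
eye [0.446 0.443 0.411]
```

View pics/w10.png

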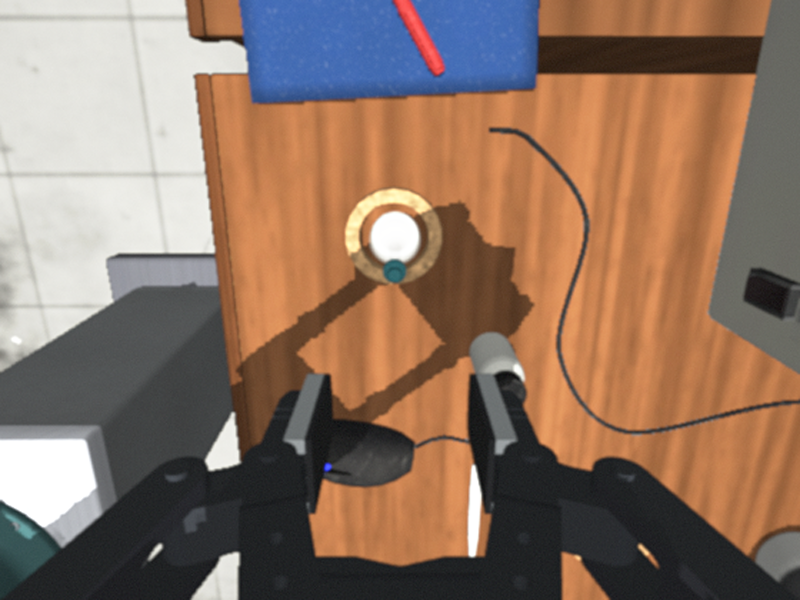

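apply_moves:
  targets:
    - {"dx": -1,"dy": 0.02,"dz": 0,"wx": 0,"wy": 0,"wz": 0,"jaw": 0.5}
    - {"dx": -1,"dy": 0.02,"dz": 0,"wx": 0,"wy": 0,"wz": 0,"jaw": 0.5}
    - {"dx": -1,"dy": 0.02,"dz": 0,"wx": 0,"wy": 0,"wz": 0,"jaw": 0.5}
    - {"dx": -1,"dy": 0.02,"dz": 0,"wx": 0,"wy": 0,"wz": 0,"jaw": 0.5}
    - {"dx": -1,"dy": 0.02,"dz": 0,"wx": 0,"wy": 0,"wz": 0,"jaw": 0.5}

```text
time: 17.3
tool_pos: [0.4463, 0.2081, 0.2612]
tcp_rot: [-2.22, -2.221, 0.005]
wrist_force: [0.7, -0.3, -0.1]
width: 0.5
```

apply_moves:
  targets:
    - {"dx": -1,"dy": 0.02,"dz": 0,"wx": 0,"wy": 0,"wz": 0,"jaw": 0.5}
    - {"dx": -1,"dy": 0.02,"dz": 0,"wx": 0,"wy": 0,"wz": 0,"jaw": 0.5}
    - {"dx": -1,"dy": 0.02,"dz": 0,"wx": 0,"wy": 0,"wz": 0,"jaw": 0.5}
    - {"dx": -1,"dy": 0.02,"dz": 0,"wx": 0,"wy": 0,"wz": 0,"jaw": 0.5}
    - {"dx": -1,"dy": 0.02,"dz": 0,"wx": 0,"wy": 0,"wz": 0,"jaw": 0.5}

```text
time: 17.8
tool_pos: [0.4493, 0.0584, 0.2613]
tcp_rot: [-2.22, -2.22, 0.003]
wrist_force: [0.6, -0.1, -0.8]
width: 0.502
```

apply_moves:
  targets:
    - {"dx": -1,"dy": 0.02,"dz": 0,"wx": 0,"wy": 0,"wz": 0,"jaw": 0.5}
    - {"dx": -1,"dy": 0.02,"dz": 0,"wx": 0,"wy": 0,"wz": 0,"jaw": 0.5}
    - {"dx": -1,"dy": 0.02,"dz": 0,"wx": 0,"wy": 0,"wz": 0,"jaw": 0.5}
    - {"dx": -1,"dy": 0.02,"dz": 0,"wx": 0,"wy": 0,"wz": 0,"jaw": 0.5}
    - {"dx": -1,"dy": 0.02,"dz": 0,"wx": 0,"wy": 0,"wz": 0,"jaw": 0.5}

```text
time: 18.3
tool_pos: [0.4523, -0.0914, 0.2613]
tcp_rot: [-2.22, -2.219, 0.002]
wrist_force: [0.5, -0.7, -0.9]
width: 0.505
```

apply_moves:
  targets:
    - {"dx": -1,"dy": 0,"dz": 0,"wx": 0,"wy": 0,"wz": 0,"jaw": 0.5}
    - {"dx": -1,"dy": 0,"dz": 0,"wx": 0,"wy": 0,"wz": 0,"jaw": 0.5}
    - {"dx": -1,"dy": 0,"dz": 0,"wx": 0,"wy": 0,"wz": 0,"jaw": 0.5}
    - {"dx": -1,"dy": 0,"dz": 0.3,"wx": 0,"wy": 0,"wz": 0,"jaw": 0.5}
    - {"dx": -0.13,"dy": 0,"dz": 0.6,"wx": 0,"wy": 0,"wz": 0,"jaw": 0.5}

```text
time: 18.8
tool_pos: [0.4535, -0.2173, 0.2357]
tcp_rot: [2.223, 2.217, -0.001]
wrist_force: [0.1, 0.0, 0.6]
width: 0.499
```

apply_moves:
  targets:
    - {"dx": 0,"dy": 0,"dz": 0.9,"wx": 0,"wy": 0,"wz": 0,"jaw": 0.5}
    - {"dx": 0,"dy": 0,"dz": 0.6,"wx": 0,"wy": 0,"wz": 0,"jaw": 0.5}
    - {"dx": 0,"dy": 0,"dz": 0,"wx": 0,"wy": 0,"wz": 0,"jaw": 0.5}
    - {"dx": 0,"dy": 0,"dz": 0,"wx": 0,"wy": 0,"wz": 0,"jaw": 0.5}

```text
time: 19.2
tool_pos: [0.4526, -0.2138, 0.19]
tcp_rot: [-2.22, -2.219, 0.001]
wrist_force: [0.0, 0.3, 0.5]
width: 0.5
```

```bash
python3 -c "
from h import *; st(0.4555,-0.2135,0.084); wrist('w11')"
```

```text
t 19.2 pos [ 0.4526 -0.2138  0.19  ] x [0.    1.    0.001] z [-0.002  0.001 -1.   ] w 0.5 F [0.  0.3 0.5] q [-0.49 -0.04  2.01  0.    1.17 -0.49]
units [0.01 0.1  3.53]
t 19.2 pos [ 0.4526 -0.2138  0.19  ] x [0.    1.    0.001] z [-0.002  0.001 -1.   ] w 0.5 F [0.  0.3 0.5] q [-0.49 -0.04  2.01  0.    1.17 -0.49]
eye [ 0.453 -0.132  0.333]
```

View pics/w11.png

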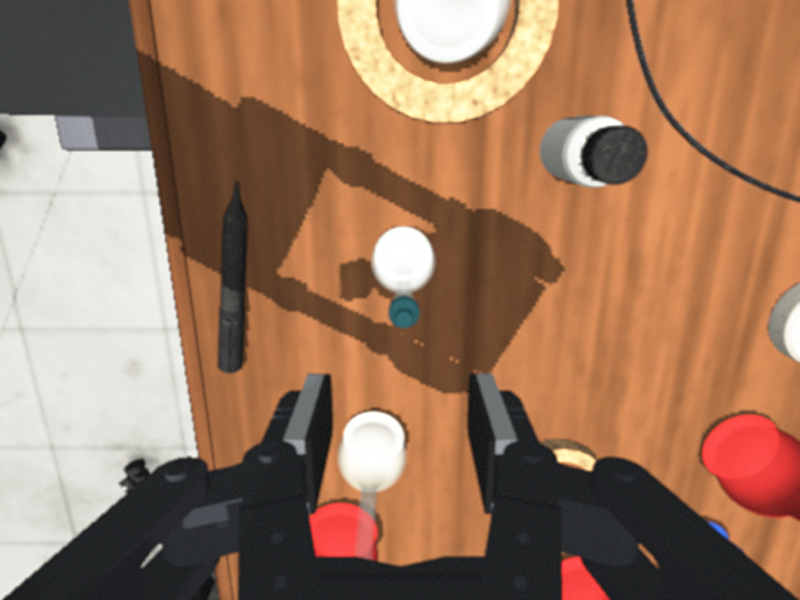

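apply_moves:
  targets:
    - {"dx": 0.04,"dy": 0.06,"dz": 0.6,"wx": 0,"wy": 0,"wz": 0,"jaw": 0.5}
    - {"dx": 0,"dy": 0,"dz": 0.8,"wx": 0,"wy": 0,"wz": 0,"jaw": 0.5}
    - {"dx": 0,"dy": 0,"dz": 0.8,"wx": 0,"wy": 0,"wz": 0,"jaw": 0.5}
    - {"dx": 0,"dy": 0,"dz": 0.8,"wx": 0,"wy": 0,"wz": 0,"jaw": 0.5}
    - {"dx": 0,"dy": 0,"dz": 0.5,"wx": 0,"wy": 0,"wz": 0,"jaw": 0.5}

```text
time: 19.75
tool_pos: [0.4556, -0.213, 0.0858]
tcp_rot: [2.221, 2.221, 0.0]
wrist_force: [0.4, -0.3, 0.6]
width: 0.502
```

apply_moves:
  targets:
    - {"dx": 0,"dy": 0,"dz": 0,"wx": 0,"wy": 0,"wz": 0,"jaw": 0.3}
    - {"dx": 0,"dy": 0,"dz": 0,"wx": 0,"wy": 0,"wz": 0,"jaw": 0.2}
    - {"dx": 0,"dy": 0,"dz": 0,"wx": 0,"wy": 0,"wz": 0,"jaw": 0.15}
    - {"dx": 0,"dy": 0,"dz": 0,"wx": 0,"wy": 0,"wz": 0,"jaw": 0.1}
    - {"dx": 0,"dy": 0,"dz": 0,"wx": 0,"wy": 0,"wz": 0,"jaw": 0.05}

```text
time: 20.25
tool_pos: [0.4565, -0.2137, 0.0877]
tcp_rot: [2.22, 2.219, 0.002]
wrist_force: [-0.0, -0.2, 4.8]
width: 0.119
```

apply_moves:
  targets:
    - {"dx": 0,"dy": 0,"dz": 0,"wx": 0,"wy": 0,"wz": 0,"jaw": 0}
    - {"dx": 0,"dy": 0,"dz": 0,"wx": 0,"wy": 0,"wz": 0,"jaw": 0}
    - {"dx": 0,"dy": 0,"dz": 0,"wx": 0,"wy": 0,"wz": 0,"jaw": 0}

```text
time: 20.55
tool_pos: [0.4565, -0.2137, 0.0877]
tcp_rot: [2.22, 2.219, 0.001]
wrist_force: [-0.7, -0.4, 5.8]
width: 0.118
```

apply_moves:
  targets:
    - {"dx": 0,"dy": 0,"dz": -0.3,"wx": 0,"wy": 0,"wz": 0,"jaw": 0}
    - {"dx": 0,"dy": 0,"dz": -0.6,"wx": 0,"wy": 0,"wz": 0,"jaw": 0}
    - {"dx": 0,"dy": 0,"dz": -0.9,"wx": 0,"wy": 0,"wz": 0,"jaw": 0}
    - {"dx": 0,"dy": 0,"dz": -0.9,"wx": 0,"wy": 0,"wz": 0,"jaw": 0}
    - {"dx": 0,"dy": 0,"dz": -0.3,"wx": 0,"wy": 0,"wz": 0,"jaw": 0}

```text
time: 21.05
tool_pos: [0.4569, -0.214, 0.1794]
tcp_rot: [2.218, 2.218, 0.002]
wrist_force: [0.3, -0.1, -0.5]
width: 0.123
```

```bash
python3 -c "
from h import *; st(0.5725,-0.3995,0.1775)"
```

```text
t 21.05 pos [ 0.4569 -0.214   0.1794] x [ 0.     1.    -0.002] z [ 0.004 -0.002 -1.   ] w 0.123 F [ 0.3 -0.1 -0.5] q [-0.49 -0.02  2.02 -0.    1.14 -0.49]
units [-6.18  3.86  0.1 ]
```

apply_moves:
  targets:
    - {"dx": -0.4,"dy": 0.25,"dz": 0,"wx": 0,"wy": 0,"wz": 0,"jaw": 0}
    - {"dx": -0.7,"dy": 0.45,"dz": 0,"wx": 0,"wy": 0,"wz": 0,"jaw": 0}
    - {"dx": -0.85,"dy": 0.53,"dz": 0,"wx": 0,"wy": 0,"wz": 0,"jaw": 0}
    - {"dx": -0.85,"dy": 0.53,"dz": 0,"wx": 0,"wy": 0,"wz": 0,"jaw": 0}
    - {"dx": -0.85,"dy": 0.53,"dz": 0,"wx": 0,"wy": 0,"wz": 0,"jaw": 0}

```text
time: 21.55
tool_pos: [0.5238, -0.3238, 0.1735]
tcp_rot: [-2.22, -2.219, 0.001]
wrist_force: [0.4, -0.6, -0.5]
width: 0.123
```

apply_moves:
  targets:
    - {"dx": -0.85,"dy": 0.53,"dz": 0,"wx": 0,"wy": 0,"wz": 0,"jaw": 0}
    - {"dx": -0.7,"dy": 0.45,"dz": 0,"wx": 0,"wy": 0,"wz": 0,"jaw": 0}
    - {"dx": -0.6,"dy": 0.37,"dz": 0.2,"wx": 0,"wy": 0,"wz": 0,"jaw": 0}
    - {"dx": -0.38,"dy": 0.22,"dz": 0.5,"wx": 0,"wy": 0,"wz": 0,"jaw": 0}
    - {"dx": 0,"dy": 0,"dz": 0.8,"wx": 0,"wy": 0,"wz": 0,"jaw": 0}

```text
time: 22.05
tool_pos: [0.5724, -0.4016, 0.1297]
tcp_rot: [2.221, 2.218, -0.0]
wrist_force: [-0.0, 0.6, -0.3]
width: 0.116
```

apply_moves:
  targets:
    - {"dx": 0,"dy": 0,"dz": 0,"wx": 0,"wy": 0,"wz": 0,"jaw": 0}
    - {"dx": 0,"dy": 0,"dz": 0,"wx": 0,"wy": 0,"wz": 0,"jaw": 0}
    - {"dx": 0,"dy": 0,"dz": 0,"wx": 0,"wy": 0,"wz": 0,"jaw": 0}

```text
time: 22.35
tool_pos: [0.5713, -0.3987, 0.1313]
tcp_rot: [2.221, 2.221, 0.0]
wrist_force: [-0.5, -0.1, -0.7]
width: 0.124
```

```bash
python3 -c "
from h import *; st(0.5725,-0.3995,0.0877); wrist('w12')"
```

```text
t 22.35 pos [ 0.5713 -0.3987  0.1313] x [ 0.  1. -0.] z [ 0. -0. -1.] w 0.124 F [-0.5 -0.1 -0.7] q [-0.65  0.38  1.65 -0.    1.12 -0.65]
units [-0.03  0.04  1.45]
t 22.35 pos [ 0.5713 -0.3987  0.1313] x [ 0.  1. -0.] z [ 0. -0. -1.] w 0.124 F [-0.5 -0.1 -0.7] q [-0.65  0.38  1.65 -0.    1.12 -0.65]
eye [ 0.571 -0.316  0.274]
```

View pics/w12.png

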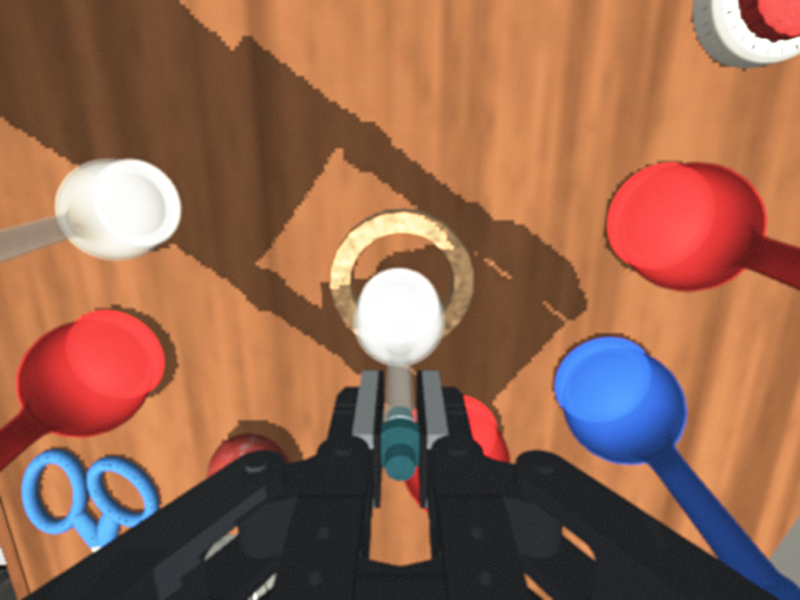

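```bash
python3 - <<'E'
from h import *
c=pickle.load(open("w12.pkl","rb"))
for n,u,v,z in [("bulb",400,318,.0436+.02),("ringtop",402,210,.015),("l",330,282,.015),("r",474,282,.015),("boretop",402,233,.015)]:
    print(n,at_z(c,u*.7,v*.7,z).round(4))
E
```

```text
bulb [ 0.5716 -0.3997  0.0636]
ringtop [ 0.5727 -0.3595  0.015 ]
l [ 0.5341 -0.3982  0.015 ]
r [ 0.6114 -0.3982  0.015 ]
boretop [ 0.5727 -0.3715  0.015 ]
```

apply_moves:
  targets:
    - {"dx": 0.02,"dy": 0.04,"dz": 0.3,"wx": 0,"wy": 0,"wz": 0,"jaw": 0}
    - {"dx": 0,"dy": 0,"dz": 0.45,"wx": 0,"wy": 0,"wz": 0,"jaw": 0}
    - {"dx": 0,"dy": 0,"dz": 0.3,"wx": 0,"wy": 0,"wz": 0,"jaw": 0}
    - {"dx": 0,"dy": 0,"dz": 0.15,"wx": 0,"wy": 0,"wz": 0,"jaw": 0}
    - {"dx": 0,"dy": 0,"dz": 0,"wx": 0,"wy": 0,"wz": 0,"jaw": 0}

```text
time: 22.9
tool_pos: [0.5713, -0.3971, 0.0932]
tcp_rot: [-2.219, -2.219, 0.001]
wrist_force: [0.9, -0.2, 0.1]
width: 0.12
```

apply_moves:
  targets:
    - {"dx": 0,"dy": 0,"dz": 0.1,"wx": 0,"wy": 0,"wz": 0,"jaw": 0}
    - {"dx": 0,"dy": 0,"dz": 0,"wx": 0,"wy": 0,"wz": 0,"jaw": 0}

```text
time: 23.1
tool_pos: [0.5723, -0.398, 0.092]
tcp_rot: [2.222, 2.221, 0.0]
wrist_force: [0.9, -0.1, -0.3]
width: 0.122
```

apply_moves:
  targets:
    - {"dx": 0,"dy": 0,"dz": 0.05,"wx": 0,"wy": 0,"wz": 0,"jaw": 0}
    - {"dx": 0,"dy": 0,"dz": 0,"wx": 0,"wy": 0,"wz": 0,"jaw": 0}

```text
time: 23.3
tool_pos: [0.5724, -0.398, 0.0908]
tcp_rot: [2.221, 2.221, 0.0]
wrist_force: [0.1, 1.2, -1.1]
width: 0.122
```

apply_moves:
  targets:
    - {"dx": 0,"dy": 0,"dz": 0.06,"wx": 0,"wy": 0,"wz": 0,"jaw": 0}
    - {"dx": 0,"dy": 0,"dz": 0,"wx": 0,"wy": 0,"wz": 0,"jaw": 0}

```text
time: 23.5
tool_pos: [0.5722, -0.3978, 0.0886]
tcp_rot: [-2.221, -2.221, 0.0]
wrist_force: [0.1, -1.2, 0.0]
width: 0.118
```

apply_moves:
  targets:
    - {"dx": 0,"dy": 0,"dz": 0.05,"wx": 0,"wy": 0,"wz": 0,"jaw": 0}
    - {"dx": 0,"dy": 0,"dz": 0,"wx": 0,"wy": 0,"wz": 0,"jaw": 0}

```text
time: 23.7
tool_pos: [0.5725, -0.3981, 0.0878]
tcp_rot: [2.221, 2.221, 0.0]
wrist_force: [-0.2, 0.3, 1.8]
width: 0.12
```

apply_moves:
  targets:
    - {"dx": 0,"dy": 0,"dz": 0.03,"wx": 0,"wy": 0,"wz": 0,"jaw": 0}
    - {"dx": 0,"dy": 0,"dz": 0,"wx": 0,"wy": 0,"wz": 0,"jaw": 0}

```text
time: 23.9
tool_pos: [0.5727, -0.3982, 0.0878]
tcp_rot: [2.221, 2.221, 0.0]
wrist_force: [-1.8, 1.2, 4.8]
width: 0.116
```

Touching down with 4.8 N. Release and rise.

apply_moves:
  targets:
    - {"dx": 0,"dy": 0,"dz": 0,"wx": 0,"wy": 0,"wz": 0,"jaw": 0.14}
    - {"dx": 0,"dy": 0,"dz": 0,"wx": 0,"wy": 0,"wz": 0,"jaw": 0.22}
    - {"dx": 0,"dy": 0,"dz": 0,"wx": 0,"wy": 0,"wz": 0,"jaw": 0.3}
    - {"dx": 0,"dy": 0,"dz": 0,"wx": 0,"wy": 0,"wz": 0,"jaw": 0.4}
    - {"dx": 0,"dy": 0,"dz": 0,"wx": 0,"wy": 0,"wz": 0,"jaw": 0.45}

```text
time: 24.4
tool_pos: [0.5722, -0.3978, 0.0861]
tcp_rot: [-2.221, -2.221, 0.0]
wrist_force: [0.2, -0.5, -0.6]
width: 0.456
```

apply_moves:
  targets:
    - {"dx": 0,"dy": 0,"dz": 0,"wx": 0,"wy": 0,"wz": 0,"jaw": 0.45}
    - {"dx": 0,"dy": 0,"dz": -0.5,"wx": 0,"wy": 0,"wz": 0,"jaw": 0.45}
    - {"dx": 0,"dy": 0,"dz": -0.8,"wx": 0,"wy": 0,"wz": 0,"jaw": 0.45}
    - {"dx": 0,"dy": 0,"dz": -1,"wx": 0,"wy": 0,"wz": 0,"jaw": 0.45}
    - {"dx": 0,"dy": 0,"dz": -1,"wx": 0,"wy": 0,"wz": 0,"jaw": 0.45}

```text
time: 24.9
tool_pos: [0.5722, -0.3979, 0.1873]
tcp_rot: [2.221, 2.221, 0.0]
wrist_force: [0.8, -0.8, -0.4]
width: 0.451
```

apply_moves:
  targets:
    - {"dx": 0,"dy": 0,"dz": -1,"wx": 0,"wy": 0,"wz": 0,"jaw": 0.45}
    - {"dx": 0,"dy": 0,"dz": -1,"wx": 0,"wy": 0,"wz": 0,"jaw": 0.45}
    - {"dx": 0,"dy": 0,"dz": 0,"wx": 0,"wy": 0,"wz": 0,"jaw": 0.45}
    - {"dx": 0,"dy": 0,"dz": 0,"wx": 0,"wy": 0,"wz": 0,"jaw": 0.45}

```text
time: 25.3
tool_pos: [0.5729, -0.3984, 0.2478]
tcp_rot: [2.219, 2.219, 0.001]
wrist_force: [-0.1, 0.0, -0.7]
width: 0.45
```

```bash
python3 -c "
from h import *; st(0.4335,-0.3535,0.25); wrist('w13')"
```

```text
t 25.3 pos [ 0.5729 -0.3984  0.2478] x [ 0.     1.    -0.002] z [ 0.003 -0.002 -1.   ] w 0.45 F [-0.1  0.  -0.7] q [-0.64  0.3   1.53  0.    1.31 -0.64]
units [ 1.5  -4.65 -0.09]
t 25.3 pos [ 0.5729 -0.3984  0.2478] x [ 0.     1.    -0.002] z [ 0.003 -0.002 -1.   ] w 0.45 F [-0.1  0.  -0.7] q [-0.64  0.3   1.53  0.    1.31 -0.64]
eye [ 0.573 -0.316  0.39 ]
```

View pics/w13.png

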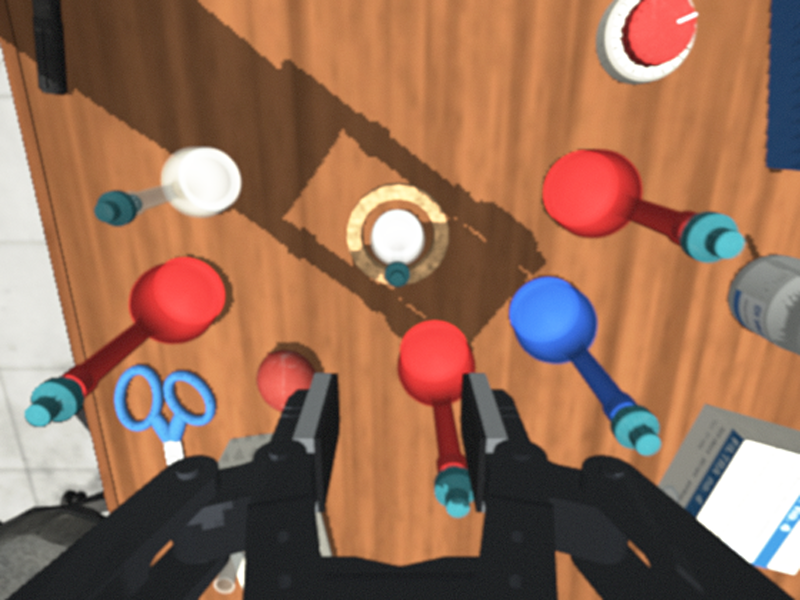

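apply_moves:
  targets:
    - {"dx": 0.3,"dy": -0.93,"dz": 0,"wx": 0,"wy": 0,"wz": 0,"jaw": 0.5}
    - {"dx": 0.3,"dy": -0.93,"dz": 0,"wx": 0,"wy": 0,"wz": 0,"jaw": 0.5}
    - {"dx": 0.3,"dy": -0.93,"dz": 0,"wx": 0,"wy": 0,"wz": 0,"jaw": 0.5}
    - {"dx": 0.3,"dy": -0.93,"dz": 0,"wx": 0,"wy": 0,"wz": 0,"jaw": 0.5}
    - {"dx": 0.3,"dy": -0.93,"dz": 0,"wx": 0,"wy": 0,"wz": 0,"jaw": 0.5}

```text
time: 25.85
tool_pos: [0.4307, -0.3516, 0.243]
tcp_rot: [-2.218, -2.219, 0.0]
wrist_force: [-0.9, 0.5, 1.1]
width: 0.499
```

apply_moves:
  targets:
    - {"dx": 0,"dy": 0,"dz": 0.5,"wx": 0,"wy": 0,"wz": 0,"jaw": 0.5}
    - {"dx": 0,"dy": 0,"dz": 0.4,"wx": 0,"wy": 0,"wz": 0,"jaw": 0.5}
    - {"dx": 0,"dy": 0,"dz": 0,"wx": 0,"wy": 0,"wz": 0,"jaw": 0.5}
    - {"dx": 0,"dy": 0,"dz": 0,"wx": 0,"wy": 0,"wz": 0,"jaw": 0.5}

```text
time: 26.25
tool_pos: [0.4329, -0.3526, 0.2169]
tcp_rot: [-2.219, -2.22, 0.0]
wrist_force: [0.3, -0.6, 0.6]
width: 0.503
```

```bash
python3 -c "
from h import *; st(0.4335,-0.3535,0.106); wrist('w14')"
```

```text
t 26.25 pos [ 0.4329 -0.3526  0.2169] x [-0.     1.     0.002] z [-0.002  0.002 -1.   ] w 0.503 F [ 0.3 -0.6  0.6] q [-0.73  0.06  1.87  0.    1.22 -0.73]
units [-0.04  0.03  3.69]
t 26.25 pos [ 0.4329 -0.3526  0.2169] x [-0.     1.     0.002] z [-0.002  0.002 -1.   ] w 0.503 F [ 0.3 -0.6  0.6] q [-0.73  0.06  1.87  0.    1.22 -0.73]
eye [ 0.433 -0.271  0.36 ]
```

View pics/w14.png

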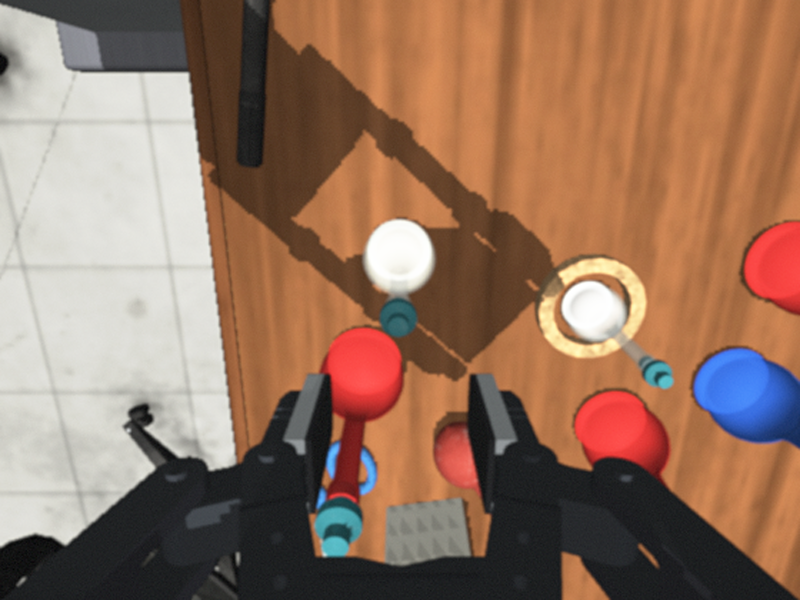

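```bash
python3 - <<'E'
from h import *
c=pickle.load(open("w14.pkl","rb"))
for n,u,v,z in [("Mtop",398,320,.149),("Mbulb",400,257,.025),("redtop",334,543,.187)]:
    print(n,at_z(c,u*.7,v*.7,z).round(4))
E
```

```text
Mtop [ 0.4323 -0.3544  0.149 ]
Mbulb [ 0.4331 -0.3577  0.025 ]
redtop [ 0.4047 -0.4431  0.187 ]
```

apply_moves:
  targets:
    - {"dx": -0.06,"dy": 0,"dz": 0.6,"wx": 0,"wy": 0,"wz": 0,"jaw": 0.5}
    - {"dx": 0,"dy": 0,"dz": 0.8,"wx": 0,"wy": 0,"wz": 0,"jaw": 0.5}
    - {"dx": 0,"dy": 0,"dz": 0.8,"wx": 0,"wy": 0,"wz": 0,"jaw": 0.5}
    - {"dx": 0,"dy": 0,"dz": 0.8,"wx": 0,"wy": 0,"wz": 0,"jaw": 0.5}
    - {"dx": 0,"dy": 0,"dz": 0.6,"wx": 0,"wy": 0,"wz": 0,"jaw": 0.5}

```text
time: 26.8
tool_pos: [0.4333, -0.3547, 0.1092]
tcp_rot: [-2.221, -2.221, -0.0]
wrist_force: [-0.4, -0.0, -0.3]
width: 0.505
```

apply_moves:
  targets:
    - {"dx": 0,"dy": 0,"dz": 0,"wx": 0,"wy": 0,"wz": 0,"jaw": 0.3}
    - {"dx": 0,"dy": 0,"dz": 0,"wx": 0,"wy": 0,"wz": 0,"jaw": 0.25}
    - {"dx": 0,"dy": 0,"dz": 0,"wx": 0,"wy": 0,"wz": 0,"jaw": 0.2}
    - {"dx": 0,"dy": 0,"dz": 0,"wx": 0,"wy": 0,"wz": 0,"jaw": 0.15}
    - {"dx": 0,"dy": 0,"dz": 0,"wx": 0,"wy": 0,"wz": 0,"jaw": 0.1}
  newtons: 40

```text
time: 27.3
tool_pos: [0.4337, -0.3555, 0.1119]
tcp_rot: [2.22, 2.219, 0.0]
wrist_force: [-0.6, -0.4, 2.8]
width: 0.15
```

apply_moves:
  targets:
    - {"dx": 0,"dy": 0,"dz": 0,"wx": 0,"wy": 0,"wz": 0,"jaw": 0}
    - {"dx": 0,"dy": 0,"dz": 0,"wx": 0,"wy": 0,"wz": 0,"jaw": 0}
    - {"dx": 0,"dy": 0,"dz": 0,"wx": 0,"wy": 0,"wz": 0,"jaw": 0}

```text
time: 27.6
tool_pos: [0.4337, -0.3555, 0.1119]
tcp_rot: [2.22, 2.219, 0.0]
wrist_force: [-0.0, 0.5, 5.0]
width: 0.142
```

apply_moves:
  targets:
    - {"dx": 0,"dy": 0,"dz": -0.3,"wx": 0,"wy": 0,"wz": 0,"jaw": 0}
    - {"dx": 0,"dy": 0,"dz": -0.6,"wx": 0,"wy": 0,"wz": 0,"jaw": 0}
    - {"dx": 0,"dy": 0,"dz": -0.9,"wx": 0,"wy": 0,"wz": 0,"jaw": 0}
    - {"dx": 0,"dy": 0,"dz": -0.9,"wx": 0,"wy": 0,"wz": 0,"jaw": 0}
    - {"dx": 0,"dy": 0,"dz": -0.9,"wx": 0,"wy": 0,"wz": 0,"jaw": 0}

```text
time: 28.1
tool_pos: [0.4322, -0.3543, 0.2191]
tcp_rot: [-2.221, -2.22, 0.0]
wrist_force: [0.4, -0.4, -0.8]
width: 0.146
```

```bash
python3 -c "
from h import *; st(0.6605,0.0665,0.215); wrist('w15')"
```

```text
t 28.1 pos [ 0.4322 -0.3543  0.2191] x [0.    1.    0.001] z [-0.001  0.001 -1.   ] w 0.146 F [ 0.4 -0.4 -0.8] q [-0.73  0.05  1.87 -0.    1.22 -0.73]
units [14.03  7.61  0.14]
t 28.1 pos [ 0.4322 -0.3543  0.2191] x [0.    1.    0.001] z [-0.001  0.001 -1.   ] w 0.146 F [ 0.4 -0.4 -0.8] q [-0.73  0.05  1.87 -0.    1.22 -0.73]
eye [ 0.432 -0.272  0.362]
```

View pics/w15.png

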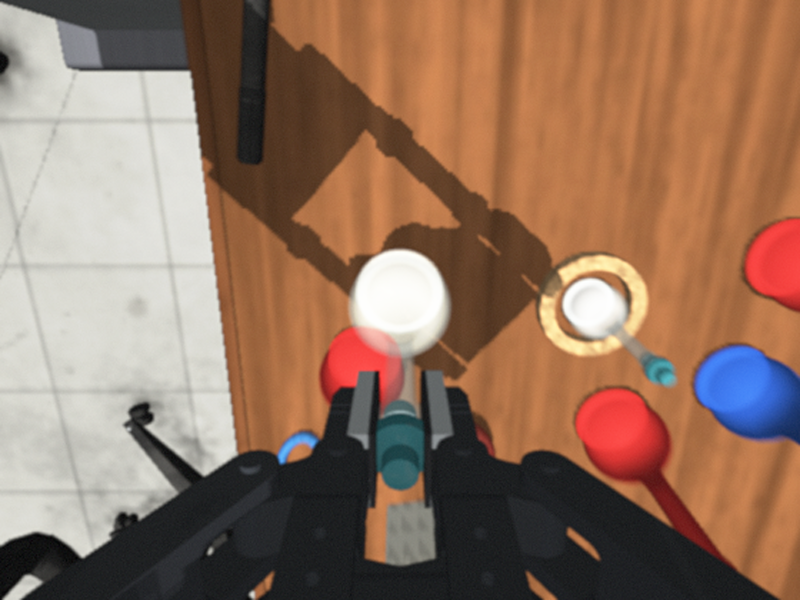

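apply_moves:
  targets:
    - {"dx": 0.2,"dy": 0.35,"dz": -0.2,"wx": 0,"wy": 0,"wz": 0,"jaw": 0}
    - {"dx": 0.35,"dy": 0.65,"dz": 0,"wx": 0,"wy": 0,"wz": 0,"jaw": 0}
    - {"dx": 0.45,"dy": 0.8,"dz": 0,"wx": 0,"wy": 0,"wz": 0,"jaw": 0}
    - {"dx": 0.45,"dy": 0.8,"dz": 0,"wx": 0,"wy": 0,"wz": 0,"jaw": 0}
    - {"dx": 0.45,"dy": 0.8,"dz": 0,"wx": 0,"wy": 0,"wz": 0,"jaw": 0}

```text
time: 28.65
tool_pos: [0.5352, -0.296, 0.2225]
tcp_rot: [-2.22, -2.219, 0.001]
wrist_force: [0.8, -1.0, -0.9]
width: 0.141
```

apply_moves:
  targets:
    - {"dx": 0.45,"dy": 0.8,"dz": 0,"wx": 0,"wy": 0,"wz": 0,"jaw": 0}
    - {"dx": 0.45,"dy": 0.8,"dz": 0,"wx": 0,"wy": 0,"wz": 0,"jaw": 0}
    - {"dx": 0.55,"dy": 0.65,"dz": 0,"wx": 0,"wy": 0,"wz": 0,"jaw": 0}
    - {"dx": 0.7,"dy": 0.5,"dz": 0,"wx": 0,"wy": 0,"wz": 0,"jaw": 0}
    - {"dx": 0.8,"dy": 0.3,"dz": 0,"wx": 0,"wy": 0,"wz": 0,"jaw": 0}

```text
time: 29.15
tool_pos: [0.6268, -0.2075, 0.222]
tcp_rot: [-2.219, -2.219, 0.002]
wrist_force: [-0.1, -0.2, -1.4]
width: 0.146
```

apply_moves:
  targets:
    - {"dx": 0.9,"dy": 0.12,"dz": 0,"wx": 0,"wy": 0,"wz": 0,"jaw": 0}
    - {"dx": 0.9,"dy": 0.12,"dz": 0,"wx": 0,"wy": 0,"wz": 0,"jaw": 0}
    - {"dx": 0.9,"dy": 0.12,"dz": 0,"wx": 0,"wy": 0,"wz": 0,"jaw": 0}
    - {"dx": 0.9,"dy": 0.12,"dz": 0,"wx": 0,"wy": 0,"wz": 0,"jaw": 0}
    - {"dx": 0.9,"dy": 0.12,"dz": 0,"wx": 0,"wy": 0,"wz": 0,"jaw": 0}

```text
time: 29.65
tool_pos: [0.6435, -0.0721, 0.2223]
tcp_rot: [-2.219, -2.219, 0.003]
wrist_force: [0.8, -0.9, -1.1]
width: 0.144
```

```bash
python3 -c "
from h import *; st(0.6605,0.0665,0.215)"
```

```text
t 29.65 pos [ 0.6435 -0.0721  0.2223] x [-0.     1.     0.001] z [-0.003  0.001 -1.   ] w 0.144 F [ 0.8 -0.9 -1.1] q [-0.15  0.22  1.67  0.    1.25 -0.15]
units [4.62 0.57 0.25]
```

apply_moves:
  targets:
    - {"dx": 0.9,"dy": 0.11,"dz": 0,"wx": 0,"wy": 0,"wz": 0,"jaw": 0}
    - {"dx": 0.9,"dy": 0.11,"dz": 0,"wx": 0,"wy": 0,"wz": 0,"jaw": 0}
    - {"dx": 0.9,"dy": 0.11,"dz": 0,"wx": 0,"wy": 0,"wz": 0,"jaw": 0}
    - {"dx": 0.8,"dy": 0.11,"dz": 0,"wx": 0,"wy": 0,"wz": 0,"jaw": 0}
    - {"dx": 0.6,"dy": 0.09,"dz": 0.3,"wx": 0,"wy": 0,"wz": 0,"jaw": 0}

```text
time: 30.15
tool_pos: [0.6605, 0.0512, 0.2149]
tcp_rot: [-2.22, -2.222, -0.001]
wrist_force: [0.3, -0.5, -1.3]
width: 0.15
```

apply_moves:
  targets:
    - {"dx": 0.45,"dy": 0.04,"dz": 0.6,"wx": 0,"wy": 0,"wz": 0,"jaw": 0}
    - {"dx": 0,"dy": 0,"dz": 0.8,"wx": 0,"wy": 0,"wz": 0,"jaw": 0}
    - {"dx": 0,"dy": 0,"dz": 0.4,"wx": 0,"wy": 0,"wz": 0,"jaw": 0}
    - {"dx": 0,"dy": 0,"dz": 0,"wx": 0,"wy": 0,"wz": 0,"jaw": 0}
    - {"dx": 0,"dy": 0,"dz": 0,"wx": 0,"wy": 0,"wz": 0,"jaw": 0}

```text
time: 30.65
tool_pos: [0.661, 0.0618, 0.1605]
tcp_rot: [-2.222, -2.22, 0.002]
wrist_force: [0.6, -0.6, -0.7]
width: 0.143
```

```bash
python3 -c "
from h import *; st(0.6605,0.0665,0.112); wrist('w16')"
```

```text
t 30.65 pos [0.661  0.0618 0.1605] x [ 0.001  1.    -0.   ] z [-0.002 -0.    -1.   ] w 0.143 F [ 0.6 -0.6 -0.7] q [ 0.06  0.29  1.7  -0.    1.15  0.06]
units [ 0.16 -0.02  1.62]
t 30.65 pos [0.661  0.0618 0.1605] x [ 0.001  1.    -0.   ] z [-0.002 -0.    -1.   ] w 0.143 F [ 0.6 -0.6 -0.7] q [ 0.06  0.29  1.7  -0.    1.15  0.06]
eye [0.661 0.144 0.303]
```

View pics/w16.png

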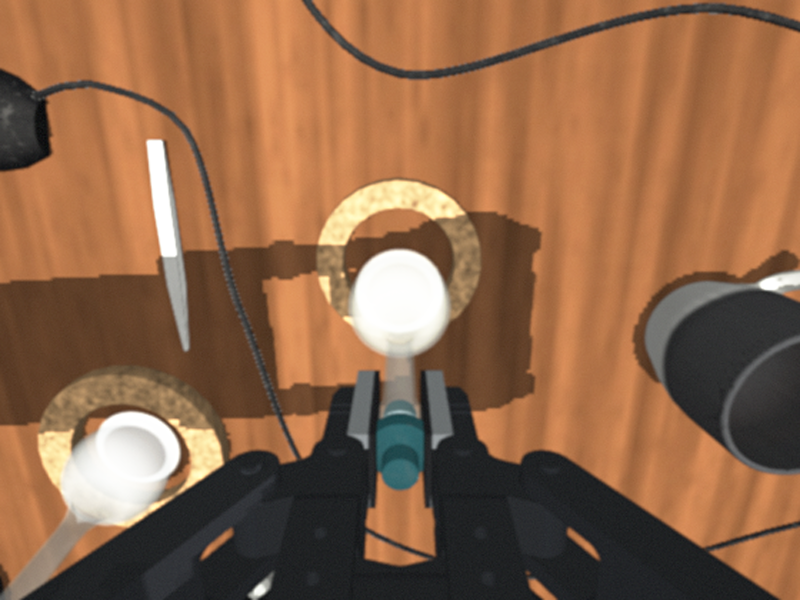

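```bash
python3 - <<'E'
from h import *
c=pickle.load(open("w16.pkl","rb"))
for n,u,v,z in [("bulb",399,302,.0485+.025),("ringtop",399,179,.015),("l",317,259,.015),("r",481,259,.015),("boretop",399,209,.015)]:
    print(n,at_z(c,u*.7,v*.7,z).round(4))
E
```

```text
bulb [0.6608 0.0615 0.0735]
ringtop [0.6607 0.1135 0.015 ]
l [0.6124 0.0673 0.015 ]
r [0.7089 0.0673 0.015 ]
boretop [0.6607 0.0967 0.015 ]
```

apply_moves:
  targets:
    - {"dx": 0.13,"dy": 0,"dz": 0,"wx": 0,"wy": 0,"wz": 0,"jaw": 0}
    - {"dx": 0,"dy": 0,"dz": 0.5,"wx": 0,"wy": 0,"wz": 0,"jaw": 0}
    - {"dx": 0,"dy": 0,"dz": 0.5,"wx": 0,"wy": 0,"wz": 0,"jaw": 0}
    - {"dx": 0,"dy": 0,"dz": 0.35,"wx": 0,"wy": 0,"wz": 0,"jaw": 0}
    - {"dx": 0,"dy": 0,"dz": 0,"wx": 0,"wy": 0,"wz": 0,"jaw": 0}

```text
time: 31.2
tool_pos: [0.6589, 0.066, 0.1172]
tcp_rot: [-2.219, -2.219, 0.007]
wrist_force: [-0.9, 1.1, -0.4]
width: 0.148
```

apply_moves:
  targets:
    - {"dx": 0,"dy": 0,"dz": 0.1,"wx": 0,"wy": 0,"wz": 0,"jaw": 0}
    - {"dx": 0,"dy": 0,"dz": 0,"wx": 0,"wy": 0,"wz": 0,"jaw": 0}

```text
time: 31.4
tool_pos: [0.6615, 0.0661, 0.1177]
tcp_rot: [-2.222, -2.221, 0.0]
wrist_force: [-0.2, 0.5, -1.3]
width: 0.149
```

apply_moves:
  targets:
    - {"dx": 0,"dy": 0,"dz": 0.05,"wx": 0,"wy": 0,"wz": 0,"jaw": 0}
    - {"dx": 0,"dy": 0,"dz": 0,"wx": 0,"wy": 0,"wz": 0,"jaw": 0}

```text
time: 31.6
tool_pos: [0.6618, 0.0662, 0.1168]
tcp_rot: [2.221, 2.221, 0.001]
wrist_force: [-1.2, 0.3, -1.4]
width: 0.144
```

apply_moves:
  targets:
    - {"dx": 0,"dy": 0,"dz": 0.07,"wx": 0,"wy": 0,"wz": 0,"jaw": 0}
    - {"dx": 0,"dy": 0,"dz": 0,"wx": 0,"wy": 0,"wz": 0,"jaw": 0}

```text
time: 31.8
tool_pos: [0.6614, 0.0662, 0.1142]
tcp_rot: [-2.222, -2.221, 0.0]
wrist_force: [0.6, -0.5, -1.3]
width: 0.144
```

apply_moves:
  targets:
    - {"dx": 0,"dy": 0,"dz": 0.05,"wx": 0,"wy": 0,"wz": 0,"jaw": 0}
    - {"dx": 0,"dy": 0,"dz": 0,"wx": 0,"wy": 0,"wz": 0,"jaw": 0}

```text
time: 32.0
tool_pos: [0.6613, 0.0662, 0.1125]
tcp_rot: [-2.221, -2.221, 0.0]
wrist_force: [0.2, -0.9, -1.0]
width: 0.149
```

apply_moves:
  targets:
    - {"dx": 0,"dy": 0,"dz": 0.04,"wx": 0,"wy": 0,"wz": 0,"jaw": 0}
    - {"dx": 0,"dy": 0,"dz": 0,"wx": 0,"wy": 0,"wz": 0,"jaw": 0}

```text
time: 32.2
tool_pos: [0.6616, 0.0662, 0.1121]
tcp_rot: [2.221, 2.221, 0.001]
wrist_force: [-0.1, -0.1, 1.7]
width: 0.145
```

apply_moves:
  targets:
    - {"dx": 0,"dy": 0,"dz": 0.02,"wx": 0,"wy": 0,"wz": 0,"jaw": 0}
    - {"dx": 0,"dy": 0,"dz": 0,"wx": 0,"wy": 0,"wz": 0,"jaw": 0}

```text
time: 32.4
tool_pos: [0.6617, 0.0663, 0.112]
tcp_rot: [2.221, 2.221, 0.001]
wrist_force: [-2.1, 0.3, 4.4]
width: 0.147
```

apply_moves:
  targets:
    - {"dx": 0,"dy": 0,"dz": 0,"wx": 0,"wy": 0,"wz": 0,"jaw": 0.17}
    - {"dx": 0,"dy": 0,"dz": 0,"wx": 0,"wy": 0,"wz": 0,"jaw": 0.25}
    - {"dx": 0,"dy": 0,"dz": 0,"wx": 0,"wy": 0,"wz": 0,"jaw": 0.35}
    - {"dx": 0,"dy": 0,"dz": 0,"wx": 0,"wy": 0,"wz": 0,"jaw": 0.45}
    - {"dx": 0,"dy": 0,"dz": 0,"wx": 0,"wy": 0,"wz": 0,"jaw": 0.5}

```text
time: 32.9
tool_pos: [0.6613, 0.0661, 0.1107]
tcp_rot: [-2.221, -2.221, 0.0]
wrist_force: [0.8, 0.4, -0.9]
width: 0.499
```

apply_moves:
  targets:
    - {"dx": 0,"dy": 0,"dz": 0,"wx": 0,"wy": 0,"wz": 0,"jaw": 0.5}
    - {"dx": 0,"dy": 0,"dz": -0.5,"wx": 0,"wy": 0,"wz": 0,"jaw": 0.5}
    - {"dx": 0,"dy": 0,"dz": -0.8,"wx": 0,"wy": 0,"wz": 0,"jaw": 0.5}
    - {"dx": 0,"dy": 0,"dz": -1,"wx": 0,"wy": 0,"wz": 0,"jaw": 0.5}
    - {"dx": 0,"dy": 0,"dz": -1,"wx": 0,"wy": 0,"wz": 0,"jaw": 0.5}

```text
time: 33.4
tool_pos: [0.6614, 0.0661, 0.212]
tcp_rot: [2.221, 2.221, 0.0]
wrist_force: [0.5, 1.3, 0.5]
width: 0.499
```

apply_moves:
  targets:
    - {"dx": 0,"dy": 0,"dz": -1,"wx": 0,"wy": 0,"wz": 0,"jaw": 0.5}
    - {"dx": 0,"dy": 0,"dz": -1,"wx": 0,"wy": 0,"wz": 0,"jaw": 0.5}
    - {"dx": 0,"dy": 0,"dz": -0.5,"wx": 0,"wy": 0,"wz": 0,"jaw": 0.5}
    - {"dx": 0,"dy": 0,"dz": 0,"wx": 0,"wy": 0,"wz": 0,"jaw": 0.5}

```text
time: 33.8
tool_pos: [0.6632, 0.0663, 0.2894]
tcp_rot: [2.218, 2.218, 0.008]
wrist_force: [1.4, 0.7, 0.1]
width: 0.502
```

```bash
python3 - <<'E'
from h import *
from workcell import cams
wrist('w17')
d={}
for n in ["top","side"]:
    c=cams.read_camera(n); d[n]=c
    cv2.imwrite(f"pics/{n}1.png",cv2.resize(c["color"][:,:,::-1],(800,600),interpolation=cv2.INTER_CUBIC))
pickle.dump(d,open("d1.pkl","wb"))
E
```

```text
t 33.8 pos [0.6632 0.0663 0.2894] x [0. 1. 0.] z [ 0.007  0.    -1.   ] w 0.502 F [1.4 0.7 0.1] q [ 0.06  0.21  1.56 -0.    1.36  0.06]
eye [0.662 0.149 0.432]
```

View pics/w17.png

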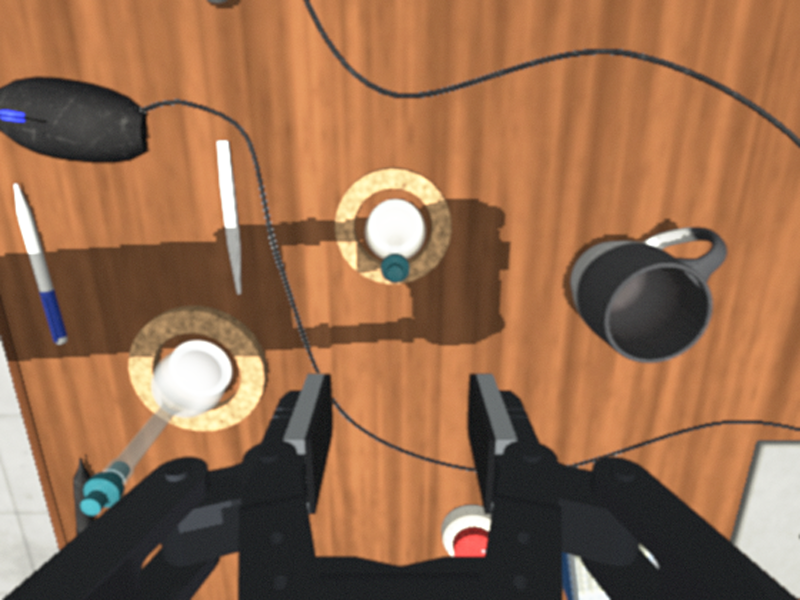

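View pics/top1.png

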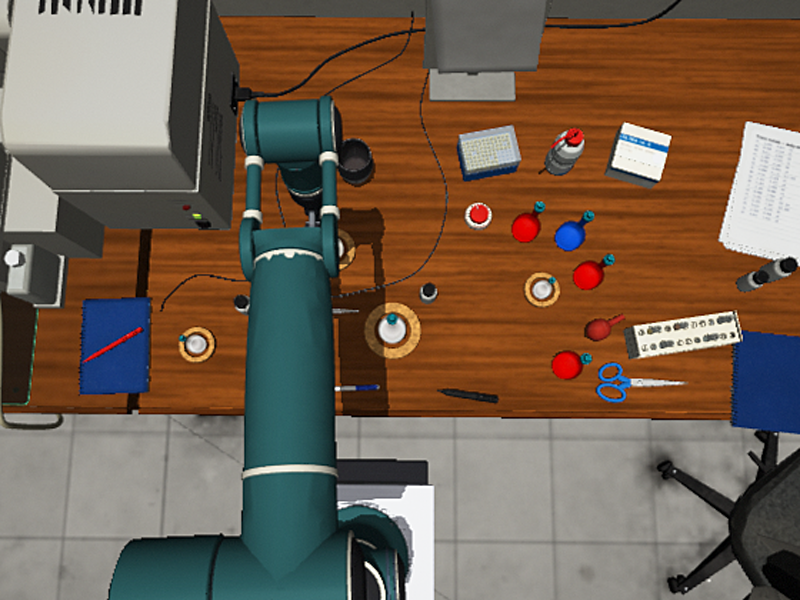

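View pics/side1.png

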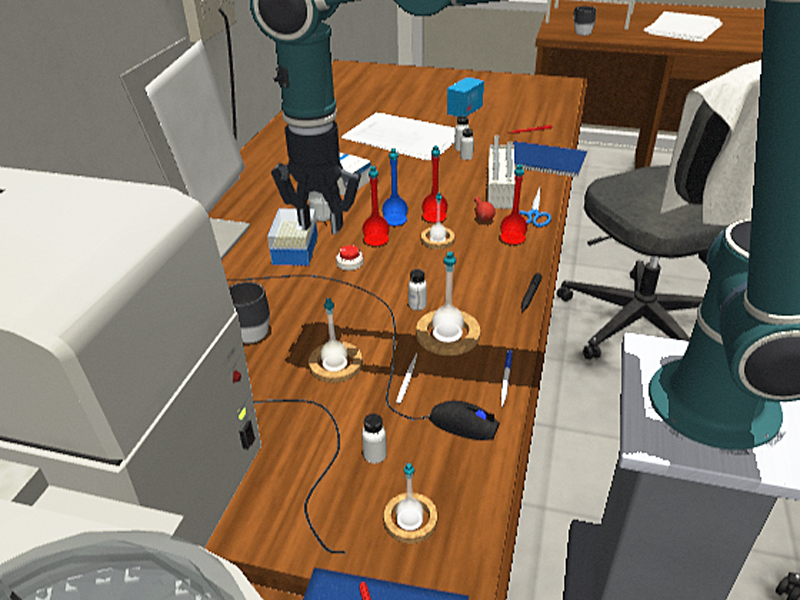

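apply_moves:
  targets:
    - {"dx": 0,"dy": 0,"dz": 0,"wx": 0,"wy": 0,"wz": 0,"jaw": 0.5}
    - {"dx": 0,"dy": 0,"dz": 0,"wx": 0,"wy": 0,"wz": 0,"jaw": 0.5}

```text
time: 34.15
tool_pos: [0.6605, 0.0661, 0.2827]
tcp_rot: [-2.22, -2.22, 0.004]
wrist_force: [-0.1, 0.9, 0.2]
width: 0.499
```

```bash
python3 - <<'E'
from workcell import job
print(job.finish_job())
E
```

```text
the job is handed in; nothing more can be done
None
```

All four flasks are standing upright in the cork rings of their size, and I handed the job in at about 34 s of the 109 s allowed. I placed the large flask first, then the two small ones, then the medium one. I lowered each slowly until the bench took its weight at 4–6.5 N; touch-down came within about 0.5 mm of the height it was grasped at.

- **Final pictures:** the side view shows all four flasks upright in their rings. The top view confirms this for all but the medium one, which the arm hid, but the last wrist picture shows it. Both sample bottles and the red and blue look-alikes appear where they were. I compared the pictures by eye and took no new measurements of those.
- **Forces:** the highest wrist force I saw was about 7 N, and the gripper ended clear of everything.
- **Disagreements:** the top, side and wrist cameras differed by 1–6 mm on flask positions. The side view had the largest offset because it sees only the front of each stopper. I used the wrist camera to correct before each grasp and placing. No final check failed.

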